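# Lock sample vials into the shaker

### The job

Load the shaker: with the green-handled key turn open the blue lock tabs of the wells you need, stand every red-capped vial from the bench upright and fully down in a well of its own, then with the key turn all three tabs fully home over their wells again and stand the key back upright in its blue dock. Turn the lock screws with the key only, never by touching them or their tabs with the fingers, and leave the other things on the bench where they are.

Things in the scene. Friction and masses are not known exactly. Their poses are not given: they have to be found in the camera images.
- shaker: bench shaker with a white vial block, 170 x 310 mm base, fixed to the bench, flat top 86 mm above the bench; origin under its centre on the bench. Its long side is its y axis; three wells lie in a row on the side facing the robot (x = -25 mm, y = -85, 0, 85 mm), and three captive lock screws on its far side (x = +28 mm, same y), one 53 mm behind each well
- well1 (a point): centre of the mouth of well 1, at the block's top face; round bore 49 mm wide with a 3 mm chamfer, 50 mm deep, flat floor; closed off by the tab of lock 1 while that is not turned open. Site axes are the shaker's
- well2 (a point): centre of the mouth of well 2, at the block's top face; round bore 49 mm wide with a 3 mm chamfer, 50 mm deep, flat floor; closed off by the tab of lock 2 while that is not turned open. Site axes are the shaker's
- well3 (a point): centre of the mouth of well 3, at the block's top face; round bore 49 mm wide with a 3 mm chamfer, 50 mm deep, flat floor; closed off by the tab of lock 3 while that is not turned open. Site axes are the shaker's
- lock1 (a joint): angle of captive lock screw 1, serving well 1, rad: 0 = locked (blue tab, 37 mm long from the screw's axis and 16 mm wide, reaches over the well, against a stop), growing counter-clockwise seen from above, 1.57 = tab square to that and clear of the well, stop at 1.7. From about 1.2 up the well is free. Stays where it is left; takes about 0.06 N m to turn
- lock2 (a joint): angle of captive lock screw 2, serving well 2, rad: 0 = locked (blue tab, 37 mm long from the screw's axis and 16 mm wide, reaches over the well, against a stop), growing counter-clockwise seen from above, 1.57 = tab square to that and clear of the well, stop at 1.7. From about 1.2 up the well is free. Stays where it is left; takes about 0.06 N m to turn
- lock3 (a joint): angle of captive lock screw 3, serving well 3, rad: 0 = locked (blue tab, 37 mm long from the screw's axis and 16 mm wide, reaches over the well, against a stop), growing counter-clockwise seen from above, 1.57 = tab square to that and clear of the well, stop at 1.7. From about 1.2 up the well is free. Stays where it is left; takes about 0.06 N m to turn
- head1: head of lock screw 1, turns with it, together with its tab (2 to 8 mm above the block): a yellow upright bar 40 mm long, 9 mm wide, 16 mm high on a dark round collar 30 mm across. Origin on the screw's axis at the block's top face, z up, x axis along the bar; the tab points along -x. The collar's top is 14 mm above the origin, the bar's top 30 mm above it
- head2: head of lock screw 2, turns with it, together with its tab (2 to 8 mm above the block): a yellow upright bar 40 mm long, 9 mm wide, 16 mm high on a dark round collar 30 mm across. Origin on the screw's axis at the block's top face, z up, x axis along the bar; the tab points along -x. The collar's top is 14 mm above the origin, the bar's top 30 mm above it
- head3: head of lock screw 3, turns with it, together with its tab (2 to 8 mm above the block): a yellow upright bar 40 mm long, 9 mm wide, 16 mm high on a dark round collar 30 mm across. Origin on the screw's axis at the block's top face, z up, x axis along the bar; the tab points along -x. The collar's top is 14 mm above the origin, the bar's top 30 mm above it
- key: the loose lock key, 137 mm tall, about 180 g, upright: steel fork at the bottom (44 mm long in x, 32 mm wide in y, with a slot 16 mm wide and 20 mm deep running along x through its whole underside that fits over a screw's yellow bar), 16 mm round shaft, green square handle 26 x 26 mm from 70 to 135 mm above its origin, faces square to x and y. Origin at the centre of the fork's underside. It has about 0.18 rad of play on a bar
- dock: blue open box, the key's dock, 72 x 64 mm, 40 mm high, fixed, inner floor 60 x 52 mm at 6 mm height; the key starts standing in it with its x axis along the dock's x (44 mm fork length along the 60 mm side). Origin under its centre
- vial1: loose sample vial, about 160 g, most of it in its steel base: dark red round body 44 mm across and 48 mm high with a steel base, chamfered foot and white label, on it a red cap 26 mm across and 42 mm high (90 mm in all); z up, origin at the centre of its underside. Starts standing on the bench; may be absent. In a well its shoulder comes 2 mm below the block's top and the tab then passes over the shoulder beside the cap
- vial2: loose sample vial, about 160 g, most of it in its steel base: dark red round body 44 mm across and 48 mm high with a steel base, chamfered foot and white label, on it a red cap 26 mm across and 42 mm high (90 mm in all); z up, origin at the centre of its underside. Starts standing on the bench; may be absent. In a well its shoulder comes 2 mm below the block's top and the tab then passes over the shoulder beside the cap
- vial3: loose sample vial, about 160 g, most of it in its steel base: dark red round body 44 mm across and 48 mm high with a steel base, chamfered foot and white label, on it a red cap 26 mm across and 42 mm high (90 mm in all); z up, origin at the centre of its underside. Starts standing on the bench; may be absent. In a well its shoulder comes 2 mm below the block's top and the tab then passes over the shoulder beside the cap
- wash_jar: bystander, loose: white-capped jar, 56 mm across, 85 mm tall; origin under its centre
- beaker: bystander, loose: glass beaker, 76 mm across, 100 mm tall; origin under its centre
- reagent: bystander, loose: amber bottle, 64 mm across, 150 mm tall; origin under its centre
- marker: bystander, loose: blue marker pen, 14 mm thick, 130 mm long, lying; origin on the bench under its middle
- timer: bystander, loose: white bench timer, 60 x 80 x 30 mm; origin under its centre
Things that resemble listed ones, but are neither listed nor needed, are in the scene too. Leave any orange or pink look-alike of the vial2 alone. Of the things that look like the key, the largest one is meant.

How it is judged (in metres and radians):
On the way, in this order (a step that is already met when the one before it is completed fails the run):
1. a lock tab has been turned open (beyond 1.0 rad) (value of joint any of lock1, lock2, lock3 above 1 rad), for 0.2 s.
2. every vial present stands fully down in a well (((horizontal distance between vial1 and well1 below 0.006 m and z of vial1 in the frame of well1 below -0.044 m) or (horizontal distance between vial1 and well2 below 0.006 m and z of vial1 in the frame of well2 below -0.044 m) or (horizontal distance between vial1 and well3 below 0.006 m and z of vial1 in the frame of well3 below -0.044 m)) and angle between each of vial1, vial2, vial3's own z axis and vertical below 0.12 rad and linear speed of each of vial1, vial2, vial3 below 0.03 m/s and ((horizontal distance between vial2 and well1 below 0.006 m and z of vial2 in the frame of well1 below -0.044 m) or (horizontal distance between vial2 and well2 below 0.006 m and z of vial2 in the frame of well2 below -0.044 m) or (horizontal distance between vial2 and well3 below 0.006 m and z of vial2 in the frame of well3 below -0.044 m)) and ((horizontal distance between vial3 and well1 below 0.006 m and z of vial3 in the frame of well1 below -0.044 m) or (horizontal distance between vial3 and well2 below 0.006 m and z of vial3 in the frame of well2 below -0.044 m) or (horizontal distance between vial3 and well3 below 0.006 m and z of vial3 in the frame of well3 below -0.044 m))), for 0.3 s.
At the end, for the whole second after the job is handed in: every vial present stands in a well (axis within 6 mm of the well's, foot at most 6 mm above its floor, tilt under 0.12 rad, at rest), all three locks are below 0.2 rad, and the key stands at rest in the dock (within 15 mm of its centre, foot at most 6 mm above the dock's floor, tilt under 0.1 rad) (all of step 2 and value of joint each of lock1, lock2, lock3 below 0.2 rad and horizontal distance between key and dock below 0.015 m and z of key in the frame of dock below 0.012 m and angle between key's own z axis and vertical below 0.1 rad and linear speed of key below 0.03 m/s); the robot touches nothing.
It fails at once if a lock screw (head or tab) is pushed by the fingers (over 2 N) (contact force between the fingers and head1 above 2 N or contact force between the fingers and head2 above 2 N or contact force between the fingers and head3 above 2 N).
It fails at once if one of the other things on the bench is displaced by more than 40 mm (distance of any of wash_jar, beaker, reagent, marker, timer from where it was at the start of the episode above 0.04 m).
Of vial1, vial2, vial3 only 2 to 3 are there at a start; the rules pass over those that are not, and their reading is None.
At some moment in a run one of vial1, vial2, vial3 may be knocked a few centimetres aside while the robot is not near it.
It also fails if it takes over 210 s, if anything falls off the work surface, if the arm or the gripper's body presses on something with over 40 N, if the wrist force passes 120 N, or if a joint passes its speed limit or range.

### The arm

A 6-joint arm with a two-finger parallel gripper is mounted at the origin on the work surface. World frame = base frame: x ahead of the robot, y to its left, z up, the work surface at z = 0. Lengths are in mm, angles in rad, forces in N, time in s.
With the tool pointing down it reaches from about 375 to 925 mm from the base axis. Payload 5.7 kg.
Tool frame: the origin (TCP) lies midway between the tips of the shut fingers; the grasp point (between the pads) lies r.hold_point_z behind it (r.hold_point_z is the distance from the TCP to the grasp point, in mm); z points along the fingers, y is the line along which they close (so a half turn about z gives the same grasp; the last joint's range is limited). The gripper opens to 88 mm and grips with 3 to 60 N. Pads are 20 mm wide; open, the fingers measure 115 mm over their backs; the gripper's body (75 mm by 178 mm) begins 61 mm behind the grasp point.
Start: joints at [1.086, 0.359, 1.51, -0, 1.272, -0.115], TCP at [216.846, 559.406, 184.923] pointing down, gripper open.
Joint ranges: [-2.97, 2.97], [-1.01, 2.36], [0.21, 2.38], [-0.96, 4.11], [0.2, 2.71], [-2.98, 2.98]. Speed limits (rad/s): [2.39, 2.39, 3.14, 3.14, 3.14, 3.14].

### API

Orientations are given as a unit quaternion [w, x, y, z].
In Python, from plant import r gives the robot as it stands.
- The arm moves only by the shell command python3 -m creep 'ROWS' [OPENING] [FORCE]. ROWS is a JSON object of lists of equal length, an entry for each row: "offset": the shift along the tool's x, y, z in m, a list of three; "twist": the turn about the tool's z in rad. In form: {"offset": [[x, y, z], ...], "twist": [twist, ...]}. A call has 1 to 12 rows; each row is the pose to reach, as a shift and turn from the pose commanded when the call began, along the tool's axes at that moment; what a row does not reach only later rows make up. A row lasts 1/10 s, in which the tool goes at most 50 mm and 8.59 degrees, less where a joint would pass 70% of its speed; a pose out of reach is approached as far as the arm can. A call with a gripper value outside its range is refused whole. OPENING is the opening, from 0 (shut) to 1 (fully open), set as the call begins (- or left out, the last holds). The fingers move at their own pace and stop on an object; FORCE is the grip in N (left out, the last holds). Time passes only in rows, so rows that repeat a pose let the fingers close. It gives the time, the measured TCP pose, the force, the opening and the grip force at its end, in the units of the state.
- r.read_state(): the state, without advancing time (a new reading comes with each control period).
- r.capture(name): name is "side" or "top" or "wrist"; returns the picture (400x640x3 uint8, blue, green, red); there is no depth.
- r.camera_info(name): a dict with "camera_matrix" (3x3 intrinsics, pixels), "cam_to_world" (4x4, takes a point from camera to world coordinates). Camera axes: x right, y down, z forward; pixel columns grow to the right and rows downward; lengths in mm; the calibration is good to about 2 mm. A picture is of the moment at which its call begins: read the wrist's pose just before it. camera_info takes no time and is no camera call; for the wrist camera it gives the pose at the moment of the call.
- r.close_job(): hands the job in; it is judged then, once.
Trained networks look in the newest picture that a camera, given by its name, has taken for a name from the list of things; names that differ only in an ending like _2 or _b are one class to them, and where a whole thing is asked for, a point or a joint stands for the part that bears it (a point fixed in the world has none). Each returns a list of dicts, best first, with "p" (0 to 1); they miss things now and then, are a little off and sometimes report something else, mostly with a low value. They report only what shows in the picture. A call takes as long as a camera call. They do not tell look-alikes from the thing itself.
- r.spot_in(camera, label): "box" ([left, top, right, bottom] in pixels, round what is visible of it).
The state is a dict: "time": time; "q": joint angles; "qd": joint speeds; "effort": joint torques, N m; "ee_pos": TCP position; "eef_rot": TCP orientation; "ft_force": force on the tool from outside, world axes, zero at the start; "moment": the same for the moment, N m; "width": opening from 0.0 (shut) to 1.0 (fully open); "finger_force": force on a finger pad.
Only numpy, scipy, OpenCV 4.12 (cv2) and the standard library are available. Lean on these libraries where they do the work, as an engineer would, in place of code of your own. Each camera call takes 0.05 s, during which the arm holds its last target. There are 200 camera calls.

## Working session

There is one attempt and no reset: what is moved stays moved. The work goes in short steps, Python scripts to look and compute and a shell command to move; the robot and the scene stay as the last step left them, time stands still between calls to the robot, and variables do not carry over. Pictures are saved under pics/ and viewed, at most 14 in all, crops included, and the job is handed in when it is done.

```bash
ls; mkdir -p pics; python3 - <<'E'
from plant import r
import cv2,numpy as np
print(r.hold_point_z, r.read_state())
for c in ("top","side"):
    im=r.capture(c); cv2.imwrite(f"pics/{c}0.png",im)
    i=r.camera_info(c); print(c,np.round(i["camera_matrix"],1).tolist(),np.round(i["cam_to_world"],3).tolist())
    for l in ("shaker","head1","key","dock","vial1","wash_jar","beaker","reagent","marker","timer"):
        print(l,[(round(d["p"],2),np.round(d["box"]).astype(int).tolist()) for d in r.spot_in(c,l)])
E
```

```text
pics
18.700000000000003 {'time': 0.0, 'q': array([ 1.08590040e+00,  3.59489635e-01,  1.51139488e+00, -6.78994296e-06,
        1.27249935e+00, -1.15074166e-01]), 'qd': array([-0.00031493, -0.00110093, -0.0003652 , -0.00119652, -0.0002883 ,
       -0.00043898]), 'effort': array([-1.89699014e-03, -5.15384316e+01, -2.70725065e+01,  6.70336769e-02,
        3.51843482e-02, -1.12278090e-04]), 'ee_pos': array([216.51841604, 558.77944878, 184.1330946 ]), 'eef_rot': array([-2.61557252e-04,  1.83857878e-01,  9.82952429e-01, -8.56566560e-04]), 'ft_force': array([-1.24038049,  0.82762916, -0.22024587]), 'moment': array([ 0.00532017,  0.01921832, -0.01170035]), 'finger_force': 0.0, 'width': 1.004523771622396}
top [[384.7, 0.0, 315.8], [0.0, 384.7, 202.7], [0.0, 0.0, 1.0]] [[0.014, -0.991, 0.13, 333.403], [-1.0, -0.014, -0.006, -4.845], [0.008, -0.13, -0.992, 1291.708], [0.0, 0.0, 0.0, 1.0]]
shaker [(0.68, [266, 139, 367, 210])]
head1 [(0.65, [313, 150, 327, 172]), (0.51, [344, 158, 354, 170]), (0.51, [289, 148, 301, 166]), (0.37, [193, 144, 222, 168])]
key [(0.51, [253, 216, 271, 235])]
dock [(0.7
[... 833 characters left out ...]
 357, 177]), (0.52, [364, 190, 378, 204])]
key [(0.89, [262, 163, 279, 199]), (0.57, [241, 163, 255, 194]), (0.41, [349, 268, 373, 311]), (0.36, [310, 226, 332, 264])]
dock [(0.8, [258, 188, 286, 209]), (0.38, [310, 168, 398, 248])]
vial1 [(0.84, [289, 193, 306, 229]), (0.76, [241, 195, 257, 228]), (0.66, [348, 270, 374, 310]), (0.58, [260, 203, 280, 240]), (0.57, [249, 152, 258, 183]), (0.44, [306, 168, 401, 253]), (0.43, [310, 228, 329, 266])]
wash_jar [(0.72, [307, 225, 330, 268])]
beaker [(0.71, [295, 139, 316, 168]), (0.22, [256, 187, 286, 209])]
reagent [(0.64, [433, 225, 466, 294])]
marker [(0.4, [198, 173, 220, 183])]
timer [(0.61, [309, 324, 361, 369]), (0.45, [433, 227, 466, 290])]
```

```bash
python3 - <<'E'
import cv2
a=cv2.imread("pics/top0.png")[120:295,150:470]; b=cv2.imread("pics/side0.png")[130:380,190:480]
cv2.imwrite("pics/topc.png",cv2.resize(a,None,fx=2.5,fy=2.5,interpolation=cv2.INTER_CUBIC))
cv2.imwrite("pics/sidec.png",cv2.resize(b,None,fx=2.4,fy=2.4,interpolation=cv2.INTER_CUBIC))
E
```

```text
(no output)
```

View pics/topc.png

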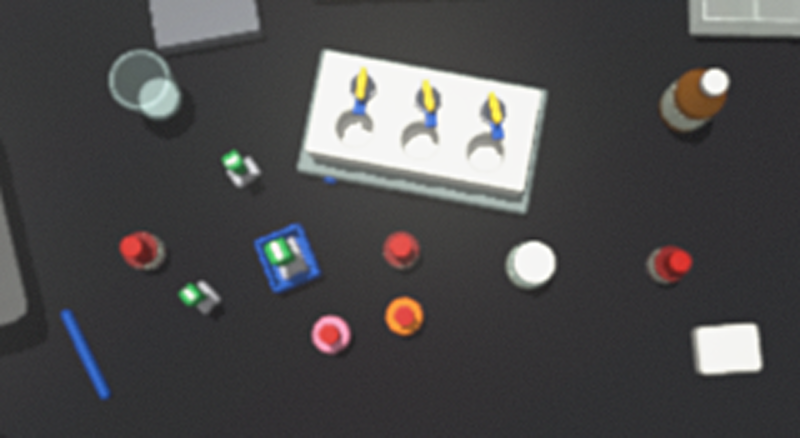

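View pics/sidec.png

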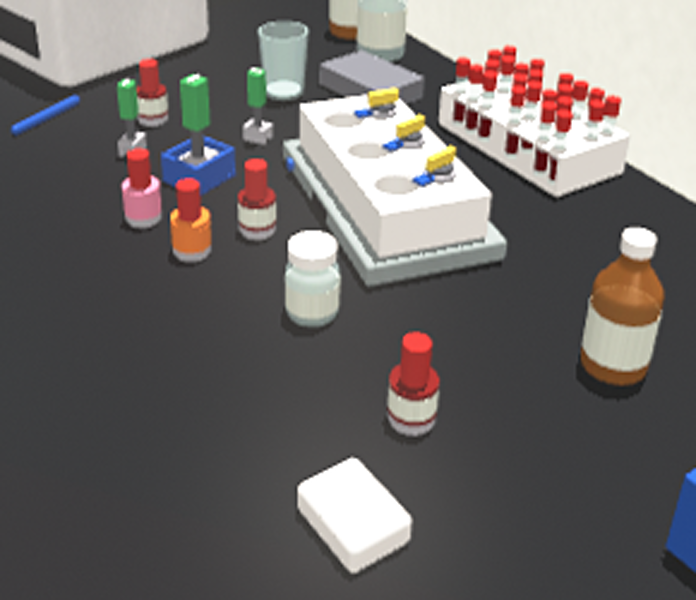

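The top crop shows red vials at crop pixels (142,249), (401,250) and (670,263). The look-alikes are pink (330,334) and orange (404,316). Key candidates are small ones at (240,168) and (200,297), and the large one in the blue dock at (285,255), which I choose. All three tabs point at their wells.

```bash
cat > h.py <<'E'
import numpy as np, cv2
from plant import r
from scipy.spatial.transform import Rotation as R
def ray(cam,u,v,z,info=None):
    i=info or r.camera_info(cam); K=np.array(i["camera_matrix"]);T=np.array(i["cam_to_world"])
    d=T[:3,:3]@np.linalg.solve(K,[u,v,1.]); o=T[:3,3]
    return (o+d*(z-o[2])/d[2])[:2]
def proj(cam,P,info=None):
    i=info or r.camera_info(cam); K=np.array(i["camera_matrix"]);T=np.linalg.inv(np.array(i["cam_to_world"]))
    p=K@(T[:3,:3]@np.array(P,float)+T[:3,3]); return p[:2]/p[2]
RNG={"yellow":((20,110,110),(34,255,255)),"green":((45,100,60),(85,255,255)),"blue":((105,120,60),(128,255,255)),"red":((172,150,90),(180,255,255)),"red0":((0,150,90),(7,255,255))}
def blobs(im,col,amin=15):
    hsv=cv2.cvtColor(im,cv2.COLOR_BGR2HSV); m=cv2.inRange(hsv,*RNG[col])
    if col=="red": m|=cv2.inRange(hsv,*RNG["red0"])
    n,l,s,c=cv2.connectedComponentsWithStats(m)
    return [(s[k,4],s[k,:4].tolist(),c[k].round(1).tolist(),np.argwhere(l==k)[:,::-1]) for k in range(1,n) if s[k,4]>=amin]
def pose():
    s=r.read_state(); q=s["eef_rot"]; return s["ee_pos"],R.from_quat([q[1],q[2],q[3],q[0]]).as_matrix(),s
def go(x,y,z,yaw=None):
    """print offset in tool axes (m) to TCP x,y,z(mm); yaw = world angle of tool y axis, (mod pi)"""
    p,M,s=pose(); d=M.T@(np.array([x,y,z])-p)/1000
    t=None
    if yaw is not None:
        cur=np.arctan2(M[1,1],M[0,1]); t=-(((yaw-cur)+np.pi/2)%np.pi-np.pi/2)
    print("off",d.round(4).tolist(),"twist",t and round(t,3),"q6",round(s["q"][5],2),"t",round(s["time"],1))
E
python3 - <<'E'
from h import *
im=cv2.imread("pics/top0.png")
for col,z in (("yellow",116),("green",141),("red",90),("blue",40)):
    for a,b,c,p in blobs(im,col,8): 
        print(col,a,b,c,"world",ray("top",*c,z).round(0))
i=r.camera_info("wrist"); print(np.round(i["camera_matrix"],1).tolist(),np.round(i["cam_to_world"],3).tolist()); 
p,M,s=pose(); C=np.array(i["cam_to_world"]); print("cam in tool",(M.T@(C[:3,3]-p)).round(1),(M.T@C[:3,:3]).round(3).tolist())
E
```

```text
yellow 42 [292, 147, 5, 13] [294.2, 153.2] world [643.  58.]
yellow 13 [558, 146, 7, 3] [560.6, 146.7] world [ 677. -783.]
yellow 39 [319, 152, 5, 12] [320.9, 158.1] world [628. -26.]
yellow 39 [346, 157, 5, 12] [347.7, 163.0] world [ 614. -110.]
yellow 78 [71, 319, 14, 8] [78.0, 322.6] world [121. 684.]
green 15 [239, 180, 6, 5] [241.3, 181.5] world [546. 215.]
green 22 [242, 183, 6, 6] [244.9, 186.2] world [531. 203.]
green 57 [256, 215, 11, 11] [261.1, 220.6] world [428. 151.]
green 47 [221, 233, 11, 10] [226.2, 237.8] world [375. 253.]
green 44 [8, 332, 11, 6] [13.0, 334.7] world [ 89. 852.]
red 47 [274, 75, 7, 15] [277.4, 81.4] world [891. 119.]
red 44 [292, 75, 5, 15] [294.5, 81.4] world [892.  63.]
red 24 [309, 74, 6, 7] [311.5, 76.8] world [908.   7.]
red 70 [318, 74, 6, 23] [320.5, 84.3] world [883. -22.]
red 21 [327, 74, 5, 6] [328.8, 76.1] world [912. -49.]
red 42 [335, 74, 5, 14] [337.3, 79.9] world [899. -78.]
red 17 [285, 84, 3, 6] [286.1, 86.4] world [874.  90.]
red 15 [302, 84, 4, 5] [303.2, 85.9] world [876.  34.]
red 1965 [554, 86, 42, 60] [572.6, 115.2] world [ 791
[... 987 characters left out ...]

blue 17 [292, 161, 4, 5] [293.4, 162.7] world [630.  64.]
blue 14 [321, 166, 3, 5] [321.9, 167.9] world [614. -31.]
blue 19 [347, 170, 4, 5] [348.4, 172.1] world [ 601. -119.]
blue 8 [280, 191, 4, 3] [281.4, 191.8] world [532. 101.]
blue 282 [251, 209, 27, 28] [264.7, 223.2] world [428. 153.]
blue 215 [174, 244, 21, 36] [184.0, 261.7] world [300. 408.]
blue 39 [75, 265, 10, 6] [79.1, 267.2] world [278. 741.]
[[305.0, 0.0, 316.5], [0.0, 305.0, 199.4], [0.0, 0.0, 1.0]] [[0.361, 0.892, 0.272, 143.007], [0.933, -0.345, -0.106, 588.029], [-0.001, 0.292, -0.956, 384.834], [0.0, 0.0, 0.0, 1.0]]
cam in tool [  79.2   -0.  -199.9] [[0.0, -0.956, -0.292], [1.0, 0.001, -0.001], [0.001, -0.292, 0.956]]
```

```bash
python3 -c "
from h import *
go(440,40,320,1.4)"
```

```text
off [-0.3958, -0.4037, -0.135] twist -0.199 q6 -0.12 t 1.1
```

```bash
python3 -m creep '{"offset":[[-0.02,-0.02,-0.05],[-0.39,-0.4,-0.135],[-0.39,-0.4,-0.135],[-0.39,-0.4,-0.135],[-0.39,-0.4,-0.135],[-0.39,-0.4,-0.135],[-0.39,-0.4,-0.135],[-0.39,-0.4,-0.135],[-0.39,-0.4,-0.135],[-0.39,-0.4,-0.135],[-0.39,-0.4,-0.135],[-0.39,-0.4,-0.135]],"twist":[0,-0.1,-0.2,-0.2,-0.2,-0.2,-0.2,-0.2,-0.2,-0.2,-0.2,-0.2]}' ; python3 -m creep '{"offset":[[0,0,0],[0,0,0],[0,0,0],[0,0,0],[0,0,0]],"twist":[0,0,0,0,0]}'
python3 - <<'E'
from h import *
p,M,s=pose(); i=r.camera_info("wrist"); im=r.capture("wrist"); cv2.imwrite("pics/w1.png",im)
print(p,s["time"])
for col,z in (("yellow",116),("green",141),("red",90),("blue",92)):
    for a,b,c,pp in blobs(im,col,20): print(col,a,b,c,ray("wrist",*c,z,i).round(1))
E
```

```text
time: 2.3
ee_pos: [436.7, 43.0, 320.8]
eef_rot: [0.001, 0.085, 0.996, -0.0]
ft_force: [1.2, 0.9, 0.2]
width: 1.001
finger_force: 0.0
time: 2.8
ee_pos: [435.3, 46.7, 319.8]
eef_rot: [-0.0, 0.084, 0.996, 0.0]
ft_force: [-0.3, 0.5, -0.1]
width: 1.004
finger_force: 0.0
[435.34214627  46.68236773 319.79722288] 2.8
yellow 233 [230, 284, 16, 27] [237.8, 297.5] [ 613.8 -106.5]
yellow 212 [284, 284, 16, 27] [291.8, 297.1] [626.9 -24.6]
yellow 169 [343, 284, 8, 27] [346.6, 296.8] [640.3  58.4]
yellow 118 [495, 312, 10, 28] [500.3, 326.8] [735.3 291. ]
yellow 30 [130, 326, 4, 15] [131.2, 331.9] [ 647.6 -289.6]
green 461 [452, 85, 34, 22] [467.5, 95.7] [375.  236.4]
green 560 [379, 137, 36, 31] [395.7, 150.3] [424.8 147.3]
green 318 [427, 204, 28, 25] [439.5, 214.9] [519.2 196.5]
red 340 [329, 72, 20, 21] [338.5, 81.9] [331.7  93. ]
red 313 [265, 104, 21, 19] [274.7, 112.8] [356.   2.]
red 663 [496, 113, 44, 30] [519.5, 129.2] [433.3 329.7]
red 541 [278, 155, 28, 29] [292.6, 169.8] [437.2  11.2]
red 818 [46, 182, 45, 31] [69.3, 198.9] [ 425.2 -321.5]
red 138 [386, 361, 12, 17] [391.2, 369.6] [820.  115.7]
red 149 [370, 363, 12, 18] [375.5, 372.4] [821.6  87.5]
red 117 [355, 366, 11, 15] [359.9, 373.8] [820.1  59.7]
red 64 [325, 371, 9, 9] [329.0, 375.5] [814.8   4.8]
red 21 [295, 377, 8, 3] [298.7, 378.0] [811.4 -49.7]
red 134 [277, 379, 11, 16] [282.9, 387.6] [828.5 -82. ]
blue 930 [528, 0, 43, 65] [550.2, 30.8] [316.6 363.4]
blue 1111 [353, 111, 59, 63] [379.0, 139.1] [414.3 137.3]
blue 54 [354, 206, 10, 6] [358.4, 208.6] [510.2  96.4]
blue 807 [0, 256, 28, 48] [9.5, 279.5] [ 536.3 -467.6]
blue 112 [281, 271, 13, 13] [286.9, 276.9] [605.1 -30.2]
blue 110 [341, 271, 10, 14] [344.9, 276.6] [619.8  60.8]
```

View pics/w1.png

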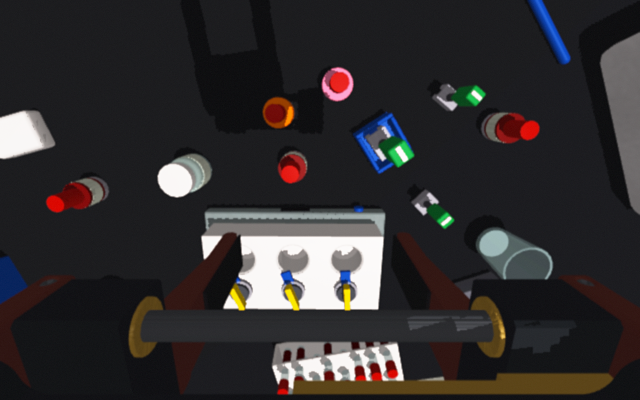

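The wrist view shows the large key in the dock at (395,150), with small ones at (467,96) and (439,215). Red vials are at (292,168), (519,129) and (69,199). The decoys are pink at (338,82) and orange at (275,113). The bars of locks 1 and 2 look slanted. I'll go in closer over the key.

```bash
python3 -c "
from h import *
go(385,135,270)"
```

```text
off [0.0645, 0.0788, 0.0499] twist None q6 -1.45 t 2.9
```

```bash
python3 -m creep '{"offset":[[0.03,0.04,0.025],[0.065,0.08,0.05],[0.065,0.08,0.05],[0.065,0.08,0.05],[0.065,0.08,0.05],[0.065,0.08,0.05],[0.065,0.08,0.05]],"twist":[0,0,0,0,0,0,0]}'
python3 - <<'E'
from h import *
i=r.camera_info("wrist"); im=r.capture("wrist")
for col,z in (("green",143),("blue",40)):
    for a,b,c,pp in blobs(im,col,200):
        q=cv2.boxPoints(cv2.minAreaRect(pp.astype(np.float32)));W=np.array([ray("wrist",*k,z,i) for k in q])
        e=W-np.roll(W,1,0)
        print(col,a,b,c,ray("wrist",*c,z,i).round(1),W.mean(0).round(1),np.linalg.norm(e,axis=1).round(),np.arctan2(e[:,1],e[:,0]).round(2))
c=proj("wrist",[425,149,80],i).astype(int);print(c)
cv2.imwrite("pics/w2.png",cv2.resize(im[max(0,c[1]-90):c[1]+90,c[0]-120:c[0]+120],None,fx=3,fy=3,interpolation=cv2.INTER_CUBIC))
cv2.imwrite("pics/w2full.png",im)
E
```

```text
time: 3.55
ee_pos: [386.5, 134.8, 270.6]
eef_rot: [0.001, 0.085, 0.996, -0.0]
ft_force: [0.5, -0.5, -0.4]
width: 1.001
finger_force: 0.0
green 406 [402, 134, 32, 26] [417.0, 145.6] [366.2 246.4] [366.8 247.1] [31. 21. 31. 21.] [-2.38  2.34  0.77 -0.78]
green 670 [324, 187, 31, 41] [337.4, 206.7] [419.7 152.6] [421.4 151.9] [42. 31. 41. 32.] [-2.69  2.07  0.47 -1.05]
green 243 [381, 252, 19, 33] [388.9, 266.7] [505.5 202.3] [508.8 202.7] [46. 15. 46. 15.] [-3.03  1.68  0.13 -1.45]
blue 589 [480, 24, 53, 83] [503.8, 64.8] [299.2 396.2] [301.6 400.1] [123.  17. 122.  18.] [-2.65  1.9   0.5  -1.2 ]
blue 494 [304, 155, 63, 58] [327.4, 174.8] [404.4 147.1] [427.  153.4] [83. 66. 80. 69.] [-2.76  1.98  0.42 -1.13]
[332 195]
```

View pics/w2.png

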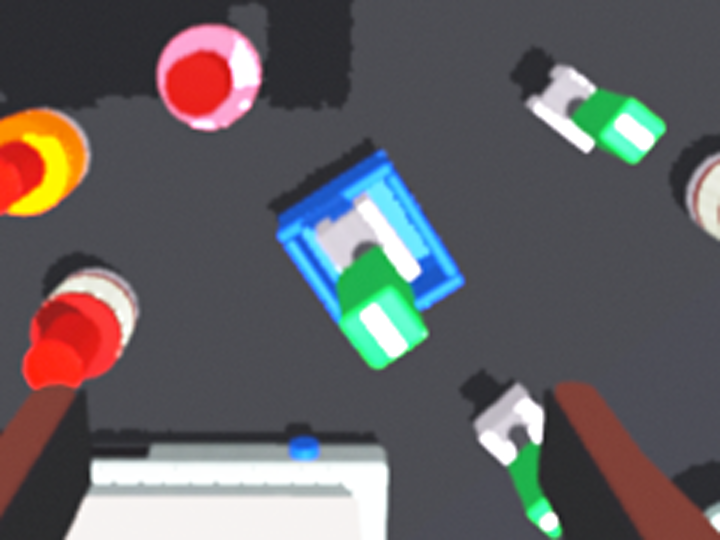

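```bash
python3 - <<'E'
from h import *
i=r.camera_info("wrist")
def W(pts,z):
    w=np.array([ray("wrist",x/3+212,y/3+105,z,i) for x,y in pts]); e=np.roll(w,-1,0)-w
    print(w.round(0).tolist(),w.mean(0).round(1),np.linalg.norm(e,axis=1).round(),np.arctan2(e[:,1],e[:,0]).round(2))
W([(388,283),(428,332),(379,368),(342,322)],143)
W([(365,200),(415,275)],36)
W([(382,152),(463,283)],40)
W([(382,152),(278,234)],40)
d=W([(382,152),(463,283),(359,365),(278,234)],40)
E
```

```text
[[412.0, 158.0], [433.0, 170.0], [445.0, 150.0], [424.0, 139.0]] [428.4 154.3] [25. 24. 24. 23.] [ 0.51 -1.06 -2.66  2.14]
[[402.0, 157.0], [444.0, 175.0]] [422.8 166.1] [46. 46.] [ 0.42 -2.72]
[[380.0, 168.0], [450.0, 198.0]] [415.1 183. ] [77. 77.] [ 0.4  -2.74]
[[380.0, 168.0], [411.0, 113.0]] [395.2 140.4] [63. 63.] [-1.06  2.08]
[[380.0, 168.0], [450.0, 198.0], [485.0, 141.0], [411.0, 113.0]] [431.3 154.8] [77. 67. 79. 63.] [ 0.4  -1.03 -2.78  2.08]
```

The largest key is confirmed at about (428,154), yaw about 0.45, and its handle edge measures 24–25 mm. I'll grip across its y faces, so the slot's side is centred by the fingers.

```bash
python3 -c "
from h import *
go(428,154,170,-1.12)"
```

```text
off [-0.0377, 0.026, 0.1005] twist -0.622 q6 -1.23 t 3.6
```

```bash
python3 -m creep '{"offset":[[-0.038,0.026,0],[-0.038,0.026,0],[-0.038,0.026,0],[-0.038,0.026,0],[-0.038,0.026,0],[-0.038,0.026,0],[-0.038,0.026,0.02],[-0.038,0.026,0.04],[-0.038,0.026,0.06],[-0.038,0.026,0.06],[-0.038,0.026,0.06],[-0.038,0.026,0.06]],"twist":[0.149,0.298,0.447,0.596,0.745,0.894,1.043,1.192,1.341,1.49,1.639,1.788]}' 0.5; python3 -m creep '{"offset":[[0,0,0],[0,0,0],[0,0,0],[0,0,0],[0,0,0],[0,0,0],[0,0,0]],"twist":[0.15,0.3,0.45,0.6,0.74,0.74,0.74]}'
python3 - <<'E'
from h import *
i=r.camera_info("wrist"); im=r.capture("wrist")
p,M,s=pose(); print(p,np.arctan2(M[1,1],M[0,1]),s["q"].round(2))
c=proj("wrist",[428,154,143],i).astype(int);print(c)
y0=max(0,c[1]-90);x0=c[0]-120;print(x0,y0)
cv2.imwrite("pics/w3.png",cv2.resize(im[y0:c[1]+90,x0:c[0]+120],None,fx=3,fy=3,interpolation=cv2.INTER_CUBIC))
E
```

```text
time: 4.8
ee_pos: [427.8, 153.9, 209.9]
eef_rot: [0.0, 0.832, 0.555, -0.0]
ft_force: [1.1, 0.1, -0.3]
width: 0.5
finger_force: 0.0
time: 5.5
ee_pos: [427.6, 154.2, 210.1]
eef_rot: [0.0, 0.975, 0.222, 0.0]
ft_force: [0.5, -0.0, -0.5]
width: 0.498
finger_force: 0.0
[427.51755772 154.22405465 210.02398584] -1.124278668028924 [ 0.19  0.12  1.77 -0.    1.25  1.32]
[315 198]
195 108
```

View pics/w3.png

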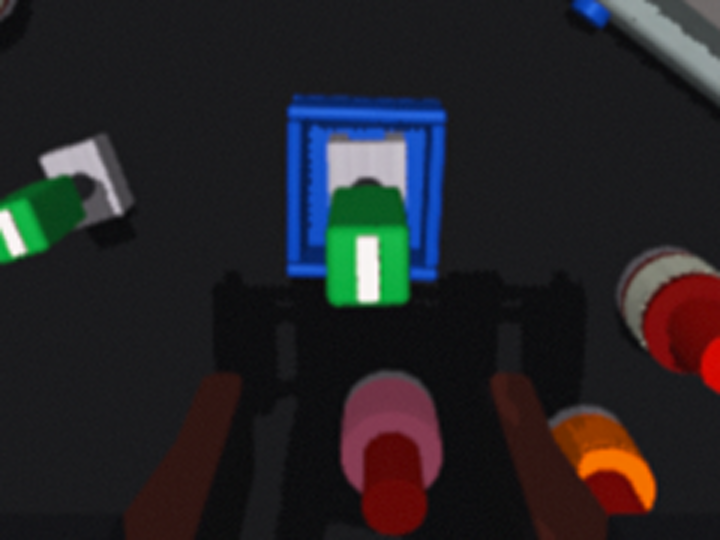

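Over the dock, the handle top is centred at crop (368,265) and square to the tool, about 2 mm to the right. I'll correct for that, descend and grip.

```bash
python3 -m creep '{"offset":[[0.001,0.002,0.03],[0.001,0.002,0.06],[0.001,0.002,0.09],[0.001,0.002,0.12],[0.001,0.002,0.12],[0.001,0.002,0.12]],"twist":[0,0,0,0,0,0]}'; python3 -m creep '{"offset":[[0,0,0],[0,0,0],[0,0,0],[0,0,0],[0,0,0],[0,0,0]],"twist":[0,0,0,0,0,0]}' 0 40;python3 -c "
from h import *
p,M,s=pose();print(p,s['ft_force'])"; python3 -m creep '{"offset":[[0,0,-0.02],[0,0,-0.06],[0,0,-0.11],[0,0,-0.16],[0,0,-0.2],[0,0,-0.2],[0,0,-0.2],[0,0,-0.2]],"twist":[0,0,0,0,0,0,0,0]}'
python3 -c "
from h import *
go(560,90,290,-1.741)"
```

```text
time: 6.15
ee_pos: [428.8, 153.0, 90.1]
eef_rot: [0.0, 0.975, 0.221, -0.001]
ft_force: [0.2, -0.0, 0.3]
width: 0.501
finger_force: 0.0
time: 6.75
ee_pos: [430.2, 153.5, 91.2]
eef_rot: [-0.0, 0.975, 0.22, 0.001]
ft_force: [-1.0, 0.8, 7.0]
width: 0.291
finger_force: 39.9
[430.22578253 153.51207744  91.2074337 ] [-1.0045384   0.80798062  6.97428057]
time: 7.55
ee_pos: [427.5, 152.9, 288.3]
eef_rot: [0.0, 0.975, 0.22, -0.002]
ft_force: [0.3, -0.8, -1.5]
width: 0.293
finger_force: 39.9
off [0.0927, 0.1137, -0.0021] twist 0.614 q6 1.32 t 7.5
```

```bash
python3 -c "
from h import *
go(590,-18,300,-1.741)"
```

```text
off [0.0733, 0.2241, -0.0121] twist 0.614 q6 1.32 t 7.5
```

```bash
python3 -m creep '{"offset":[[0.01,0.04,-0.01],[0.025,0.08,-0.012],[0.04,0.12,-0.012],[0.055,0.16,-0.012],[0.065,0.2,-0.012],[0.073,0.224,-0.012],[0.073,0.224,-0.012],[0.073,0.224,-0.012],[0.073,0.224,-0.012],[0.073,0.224,-0.012],[0.073,0.224,-0.012]],"twist":[0.1,0.2,0.35,0.5,0.614,0.614,0.614,0.614,0.614,0.614,0.614]}' 
python3 - <<'E'
from h import *
i=r.camera_info("wrist"); im=r.capture("wrist"); cv2.imwrite("pics/w4full.png",im)
p,M,s=pose(); print(p,np.arctan2(M[1,1],M[0,1]),s["q"].round(2))
for a,b,c,pp in blobs(im,"yellow",100):
    q=cv2.minAreaRect(pp.astype(np.float32));W=np.array([ray("wrist",*k,116,i) for k in cv2.boxPoints(q)])
    e=np.roll(W,-1,0)-W; k=np.linalg.norm(e,axis=1).argmax()
    print(a,b,c,ray("wrist",*c,116,i).round(1),W.mean(0).round(1),np.linalg.norm(e,axis=1).round(1),np.arctan2(e[k,1],e[k,0])%np.pi)
for a,b,c,pp in blobs(im,"green",50): print("green",b,c)
c=proj("wrist",[628,-26,116],i).astype(int);print(c)
cv2.imwrite("pics/w4.png",cv2.resize(im[max(0,c[1]-110):c[1]+110,c[0]-160:c[0]+160],None,fx=2.5,fy=2.5,interpolation=cv2.INTER_CUBIC))
E
```

```text
time: 8.65
ee_pos: [590.5, -16.9, 302.1]
eef_rot: [-0.0, 0.996, -0.084, -0.0]
ft_force: [-0.0, -0.1, -2.1]
width: 0.295
finger_force: 39.9
[590.64451398 -17.06036882 302.17797233] -1.7399679301291042 [-0.15  0.26  1.36 -0.    1.52  1.59]
267 [245, 123, 11, 32] [249.8, 138.4] [647.1  57.2] [646.6  57.4] [10.7 38.9 11.1 39. ] 3.031727437675478
262 [310, 123, 17, 32] [317.5, 138.8] [632.4 -26. ] [631.9 -25.9] [10.3 39.3 10.6 39.4] 0.17600698432252565
282 [376, 124, 18, 32] [384.8, 138.9] [ 618.2 -108.7] [ 617.8 -109. ] [10.7 40.6 11.  40.6] 0.21124763148069284
145 [368, 304, 8, 35] [372.5, 321.0] [351.8 -62.5] [351.2 -62.4] [ 7.1 61.9  7.4 61.9] 3.12798377457485
green [294, 205, 46, 76] [316.3, 240.8]
green [148, 210, 32, 28] [164.5, 222.8]
[318 142]
```

View pics/w4.png

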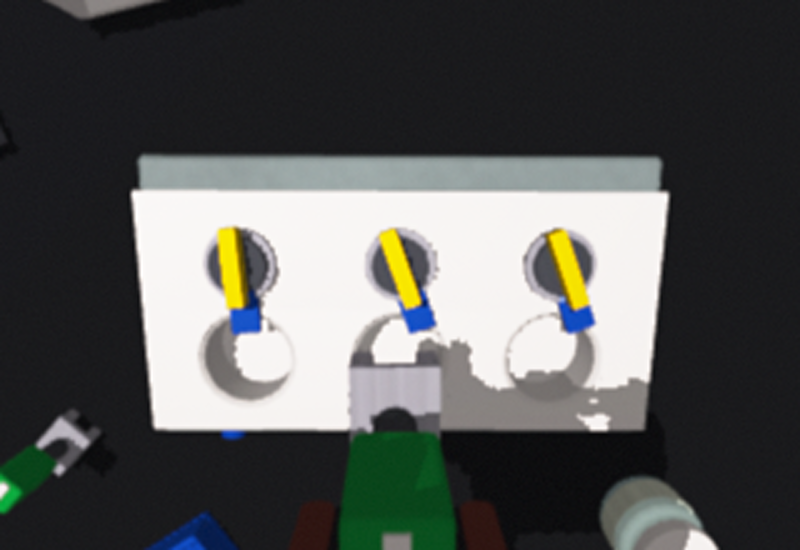

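Locks 1 and 2 stand about 0.38 and 0.35 rad open, and lock 3 about 0.06. The fork hangs straight at crop (396,400). I'll check where the key sits in the hand by projecting its corners.

```bash
python3 - <<'E'
from h import *
i=r.camera_info("wrist"); p,M,s=pose(); im=cv2.imread("pics/w4full.png")
P=lambda t: proj("wrist",p+M@np.array(t,float),i).round(1)
for n,t in dict(forkbotL=(22,-16,85),forkbotR=(22,16,85),slotL=(22,-8,85),slotR=(22,8,85),topFL=(13,-13,-50),topFR=(13,13,-50),topBL=(-13,-13,-50),topBR=(-13,13,-50),hb=(13,0,15)).items(): print(n,P(t))
v=im.copy()
for t in ((22,-16,85),(22,16,85),(22,-8,85),(22,8,85),(13,-13,-50),(13,13,-50),(-13,-13,-50),(-13,13,-50)):
    cv2.drawMarker(v,tuple(int(round(k)) for k in P(t)),(255,0,255),cv2.MARKER_CROSS,5,1)
cv2.imwrite("pics/w4k.png",cv2.resize(v[160:290,250:390],None,fx=4.5,fy=4.5,interpolation=cv2.INTER_NEAREST))
E
```

```text
forkbotL [299.1 171.9]
forkbotR [332.8 171.9]
slotL [307.5 171.9]
slotR [324.4 171.9]
topFL [291.5 240.2]
topFR [340.  240.2]
topBL [292.6 282.7]
topBR [338.9 282.7]
hb [315.9 203.3]
```

View pics/w4k.png

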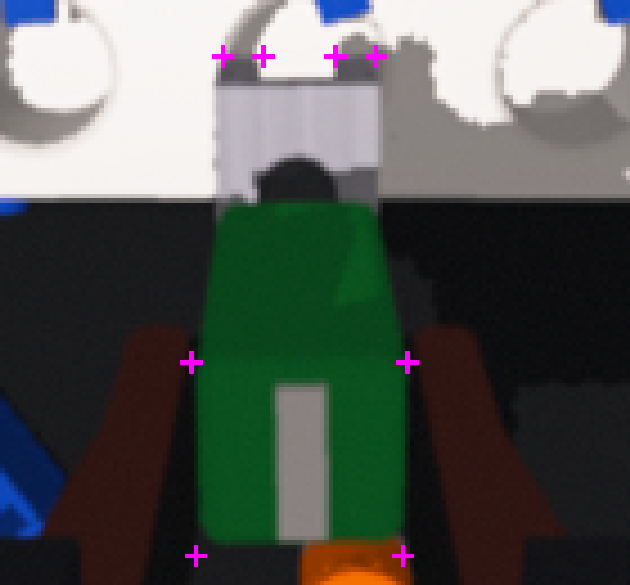

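```bash
python3 -c "
from h import *
go(632.3,-25.9,212,-1.39)"
```

```text
off [0.0425, 0.0017, 0.0902] twist -0.35 q6 1.59 t 8.7
```

```bash
python3 -m creep '{"offset":[[0.02,0.001,0],[0.0425,0.0017,0.02],[0.0425,0.0017,0.05],[0.0425,0.0017,0.08],[0.0425,0.0017,0.09],[0.0425,0.0017,0.09],[0.0425,0.0017,0.09],[0.0425,0.0017,0.09]],"twist":[-0.12,-0.24,-0.35,-0.35,-0.35,-0.35,-0.35,-0.35]}' 
python3 - <<'E'
from h import *
i=r.camera_info("wrist"); im=r.capture("wrist")
p,M,s=pose(); print(p,np.arctan2(M[1,1],M[0,1]))
for a,b,c,pp in blobs(im,"yellow",20): print(b,c,a)
c=proj("wrist",[632,-26,116],i).astype(int);print(c)
cv2.imwrite("pics/w5.png",cv2.resize(im[max(0,c[1]-90):c[1]+90,c[0]-120:c[0]+120],None,fx=3,fy=3,interpolation=cv2.INTER_CUBIC))
E
```

```text
time: 9.5
ee_pos: [634.0, -26.8, 214.0]
eef_rot: [0.0, 0.996, 0.09, 0.002]
ft_force: [-0.0, -0.4, -1.9]
width: 0.294
finger_force: 39.9
[633.91912374 -26.79719048 213.96608385] -1.3910185819415195
[226, 143, 19, 41] [234.3, 162.4] 426
[310, 171, 10, 7] [314.1, 173.9] 57
[384, 198, 13, 40] [389.7, 217.3] 399
[369, 301, 8, 52] [372.8, 327.9] 206
[258, 305, 6, 27] [260.4, 319.0] 95
[258, 338, 6, 19] [260.3, 348.6] 62
[314 192]
```

View pics/w5.png

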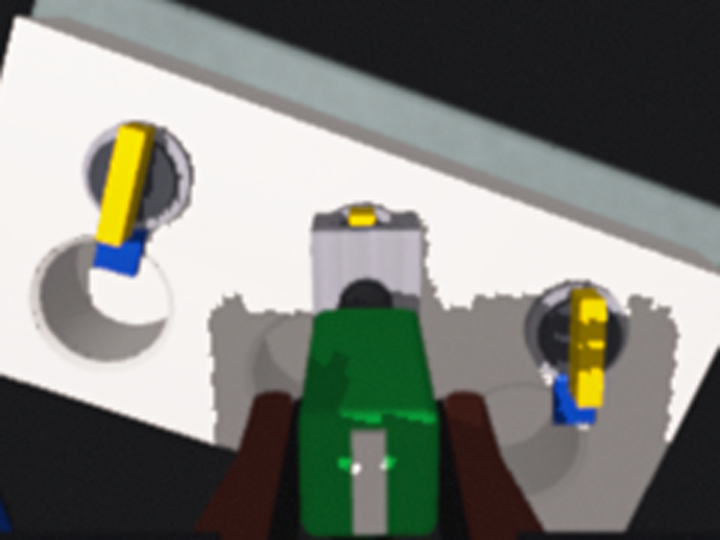

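The bar's end shows centred between the prongs at crop (362,217), with the fork centre at 366. I'll shift about 1 mm and descend.

```bash
python3 -m creep '{"offset":[[-0.001,-0.001,0],[-0.001,-0.001,0.008],[-0.001,-0.001,0.016],[-0.001,-0.001,0.024],[-0.001,-0.001,0.026],[-0.001,-0.001,0.026]],"twist":[0,0,0,0,0,0]}' ; python3 -c "
from h import *
p,M,s=pose();print(p,s['ft_force'],s['moment'])"
```

```text
time: 10.15
ee_pos: [631.3, -25.8, 185.4]
eef_rot: [-0.0, 0.996, 0.09, -0.0]
ft_force: [-0.4, 0.7, -1.6]
width: 0.294
finger_force: 39.9
[631.28920977 -25.80145359 185.44329969] [-0.42936874  0.74291555 -1.62854109] [-0.02054022  0.14818415 -0.02107779]
```

```bash
python3 -m creep '{"offset":[[0,0,0],[0,0,0],[0,0,0],[0,0,0],[0,0,0],[0,0,0],[0,0,0],[0,0,0],[0,0,0],[0,0,0],[0,0,0],[0,0,0]],"twist":[-0.11,-0.22,-0.33,-0.44,-0.55,-0.66,-0.77,-0.88,-0.99,-1.1,-1.2,-1.3]}' ; python3 -c "
from h import *
p,M,s=pose();print(p,s['ft_force'],s['moment'],np.arctan2(M[1,1],M[0,1]))"
python3 -m creep '{"offset":[[0,0,0],[0,0,-0.02],[0,0,-0.04],[0,0,-0.06],[0,0,-0.06],[0,0,-0.06]],"twist":[0.06,0.06,0.06,0.06,0.06,0.06]}'
python3 - <<'E'
from h import *
i=r.camera_info("wrist"); im=r.capture("wrist"); cv2.imwrite("pics/w6.png",im)
p,M,s=pose(); print(p,np.arctan2(M[1,1],M[0,1]))
for a,b,c,pp in blobs(im,"yellow",20):
    q=cv2.minAreaRect(pp.astype(np.float32));W=np.array([ray("wrist",*k,116,i) for k in cv2.boxPoints(q)])
    e=np.roll(W,-1,0)-W; k=np.linalg.norm(e,axis=1).argmax()
    print(a,b,c,W.mean(0).round(1),np.linalg.norm(e,axis=1).round(1),np.arctan2(e[k,1],e[k,0])%np.pi)
go(616.7,-109.3,212,-1.36)
E
```

```text
time: 11.35
ee_pos: [631.5, -25.5, 185.5]
eef_rot: [-0.0, 0.737, 0.676, 0.0]
ft_force: [-0.3, 0.4, -2.4]
width: 0.295
finger_force: 39.9
[631.51242971 -25.50334013 185.47541832] [-0.28553967  0.36718026 -2.36486927] [ 0.14781639 -0.11645847 -0.04554682] -0.08710097161587185
time: 11.95
ee_pos: [631.5, -25.9, 245.5]
eef_rot: [0.0, 0.758, 0.652, -0.0]
ft_force: [0.2, -0.3, -2.2]
width: 0.289
finger_force: 39.9
[630.81501996 -25.77185776 244.72786548] -0.15099869940080066
383 [298, 96, 39, 11] [317.1, 101.1] [646.   57.9] [38.9  9.8 39.2  9.8] 2.991048641503861
126 [312, 162, 10, 15] [316.7, 168.9] [634.9 -12.2] [ 9.8 15.6  9.9 15.6] 1.4245795126712097
161 [257, 304, 8, 40] [260.2, 324.2] [ 532.4 -201.9] [60.7  6.3 60.7  6.5] 1.2931133927878682
41 [371, 339, 4, 15] [372.7, 347.1] [ 672.5 -258.6] [ 3.9 22.8  4.  22.8] 1.4754009370323238
off [-0.0847, -0.0013, 0.0327] twist 1.209 q6 0.0 t 12.0
```

View pics/w6.png

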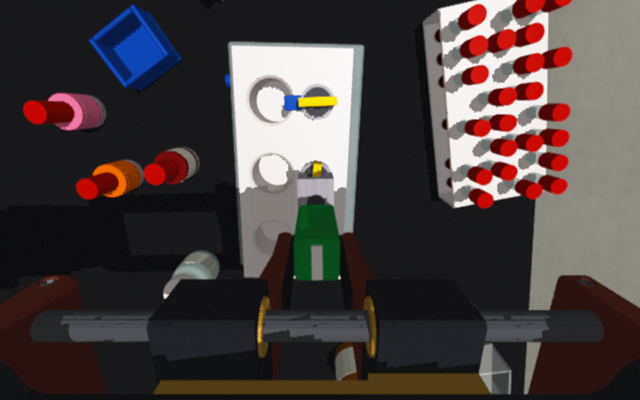

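Lock 2 is open: the bar's end is in line with the fork at (317,169) and well 2 is clear. Next is lock 1.

```bash
python3 -m creep '{"offset":[[-0.02,0,0],[-0.05,-0.001,0],[-0.085,-0.001,0],[-0.085,-0.001,0],[-0.085,-0.001,0],[-0.085,-0.001,0],[-0.085,-0.001,0.02],[-0.085,-0.001,0.03],[-0.085,-0.001,0.03],[-0.085,-0.001,0.03],[-0.085,-0.001,0.03],[-0.085,-0.001,0.03]],"twist":[0.149,0.298,0.447,0.596,0.745,0.894,1.043,1.192,1.21,1.21,1.21,1.21]}'
python3 - <<'E'
from h import *
i=r.camera_info("wrist"); im=r.capture("wrist"); cv2.imwrite("pics/w7.png",im)
p,M,s=pose(); print(p,np.arctan2(M[1,1],M[0,1]))
for a,b,c,pp in blobs(im,"yellow",20): print(a,b,c)
hsv=cv2.cvtColor(im,cv2.COLOR_BGR2HSV)
for a,b,c,pp in blobs(im,"green",200): print(b,c)
go(617,-109.3,185.5,-1.36)
E
```

```text
time: 13.2
ee_pos: [618.2, -109.9, 216.5]
eef_rot: [0.0, 0.994, 0.106, 0.0]
ft_force: [0.2, 0.2, -1.5]
width: 0.293
finger_force: 39.9
[ 618.14771129 -109.8581966   216.54948049] -1.3595444345699068
452 [144, 106, 22, 42] [151.9, 125.5]
496 [216, 146, 42, 26] [236.7, 158.5]
76 [310, 169, 11, 9] [315.0, 172.9]
77 [369, 301, 6, 26] [371.7, 313.4]
103 [258, 311, 5, 28] [259.9, 325.3]
101 [371, 330, 6, 24] [373.2, 341.6]
53 [258, 341, 5, 16] [260.4, 349.3]
[0, 169, 49, 30] [22.2, 182.4]
[294, 205, 46, 76] [316.3, 241.0]
[0, 282, 19, 21] [7.0, 290.9]
off [-0.001, -0.0008, 0.031] twist 0.0 q6 1.07 t 13.2
```

```bash
python3 -m creep '{"offset":[[-0.001,-0.001,0.005],[-0.001,-0.001,0.014],[-0.001,-0.001,0.022],[-0.001,-0.001,0.031],[-0.001,-0.001,0.031],[-0.001,-0.001,0.031]],"twist":[0,0,0,0,0,0]}' ; python3 -m creep '{"offset":[[0,0,0],[0,0,0],[0,0,0],[0,0,0],[0,0,0],[0,0,0],[0,0,0],[0,0,0],[0,0,0],[0,0,0],[0,0,0],[0,0,0]],"twist":[-0.11,-0.22,-0.33,-0.44,-0.55,-0.66,-0.77,-0.88,-0.99,-1.1,-1.2,-1.27]}'
python3 -m creep '{"offset":[[0,0,0],[0,0,-0.02],[0,0,-0.04],[0,0,-0.06],[0,0,-0.06],[0,0,-0.06]],"twist":[0.06,0.06,0.06,0.06,0.06,0.06]}'
python3 - <<'E'
from h import *
i=r.camera_info("wrist"); im=r.capture("wrist"); cv2.imwrite("pics/w8.png",im)
p,M,s=pose(); print(p,np.arctan2(M[1,1],M[0,1]))
for a,b,c,pp in blobs(im,"yellow",20):
    q=cv2.minAreaRect(pp.astype(np.float32));W=np.array([ray("wrist",*k,116,i) for k in cv2.boxPoints(q)])
    e=np.roll(W,-1,0)-W; k=np.linalg.norm(e,axis=1).argmax()
    print(a,b,c,W.mean(0).round(1),np.linalg.norm(e,axis=1).round(1),np.arctan2(e[k,1],e[k,0])%np.pi)
go(646,58.1,216,-1.68)
E
```

```text
time: 13.85
ee_pos: [616.9, -109.1, 184.8]
eef_rot: [0.0, 0.994, 0.105, 0.0]
ft_force: [0.3, -0.1, 0.3]
width: 0.294
finger_force: 40.0
time: 15.05
ee_pos: [616.9, -109.2, 184.8]
eef_rot: [0.0, 0.737, 0.676, 0.0]
ft_force: [0.7, 0.7, -0.6]
width: 0.291
finger_force: 40.0
time: 15.65
ee_pos: [616.3, -108.9, 244.3]
eef_rot: [-0.0, 0.758, 0.652, -0.0]
ft_force: [-1.4, -0.3, -3.0]
width: 0.293
finger_force: 40.0
[ 615.75301784 -108.78553725  243.54515134] -0.15098783002036256
486 [299, 1, 42, 14] [319.7, 7.6] [645.7  57.6] [38.8 10.1 39.2 10.1] 3.026310352218477
384 [312, 81, 12, 41] [317.8, 101.6] [631.7 -25.9] [39.5  9.9 39.5 10.2] 1.3266528298908418
120 [313, 163, 10, 15] [317.3, 169.4] [620.6 -96.2] [ 9.8 15.5  9.9 15.5] 1.4255701925580726
150 [257, 304, 7, 40] [260.2, 323.9] [ 517.8 -283.9] [60.3  5.2 60.3  5.4] 1.3088961522900382
98 [372, 322, 5, 28] [373.4, 336.8] [ 660.8 -324.2] [ 5.1 42.7  5.3 42.7] 1.4773330259434643
off [0.1695, 0.0049, 0.0276] twist 1.529 q6 -0.13 t 15.7
```

```bash
python3 -m creep '{"offset":[[0.04,0.001,0],[0.08,0.002,0],[0.12,0.003,0],[0.16,0.005,0],[0.169,0.005,0],[0.169,0.005,0],[0.169,0.005,0],[0.169,0.005,0],[0.169,0.005,0],[0.169,0.005,0.02],[0.169,0.005,0.027],[0.169,0.005,0.027]],"twist":[0.149,0.298,0.447,0.596,0.745,0.894,1.043,1.192,1.34,1.49,1.53,1.53]}'
python3 -m creep '{"offset":[[0,0,0],[0,0,0]],"twist":[0,0]}'
python3 - <<'E'
from h import *
i=r.camera_info("wrist"); im=r.capture("wrist"); cv2.imwrite("pics/w9.png",im)
p,M,s=pose(); print(p,np.arctan2(M[1,1],M[0,1]))
for a,b,c,pp in blobs(im,"yellow",20): print(a,b,c)
go(646,58.1,185.5,-1.68)
E
```

```text
time: 16.9
ee_pos: [644.7, 57.3, 214.6]
eef_rot: [0.0, 0.998, -0.055, -0.003]
ft_force: [-0.8, 0.7, -2.2]
width: 0.29
finger_force: 40.0
time: 17.1
ee_pos: [647.0, 57.3, 218.0]
eef_rot: [0.0, 0.999, -0.055, 0.0]
ft_force: [0.5, 0.1, -2.0]
width: 0.295
finger_force: 40.0
[647.20580921  57.34454887 218.25378613] -1.6802056823966438
79 [311, 169, 10, 9] [315.7, 173.0]
446 [376, 186, 42, 16] [396.3, 193.6]
464 [454, 191, 45, 16] [475.4, 198.6]
184 [368, 304, 9, 41] [372.5, 323.4]
137 [257, 317, 6, 36] [259.6, 334.4]
off [-0.0013, -0.0006, 0.0328] twist -0.0 q6 1.66 t 17.1
```

```bash
python3 -m creep '{"offset":[[-0.001,0,0.005],[-0.001,0,0.014],[-0.001,0,0.022],[-0.001,0,0.032],[-0.001,0,0.032],[-0.001,0,0.032]],"twist":[0,0,0,0,0,0]}' ; python3 -m creep '{"offset":[[0,0,0],[0,0,0],[0,0,0],[0,0,0],[0,0,0],[0,0,0],[0,0,0],[0,0,0],[0,0,0],[0,0,0],[0,0,0],[0,0,0]],"twist":[-0.135,-0.27,-0.405,-0.54,-0.675,-0.81,-0.945,-1.08,-1.215,-1.35,-1.485,-1.6]}'
python3 -m creep '{"offset":[[0,0,0],[0,0,-0.02],[0,0,-0.04],[0,0,-0.08],[0,0,-0.1],[0,0,-0.1]],"twist":[0.06,0.06,0.06,0.06,0.06,0.06]}'
python3 - <<'E'
from h import *
i=r.camera_info("wrist"); im=r.capture("wrist"); cv2.imwrite("pics/w10.png",im)
p,M,s=pose(); print(p,np.arctan2(M[1,1],M[0,1]))
for a,b,c,pp in blobs(im,"yellow",20): print(a,b,c)
go(429,153.7,250,-1.124)
E
```

```text
time: 17.75
ee_pos: [645.6, 57.4, 185.2]
eef_rot: [0.0, 0.998, -0.055, -0.001]
ft_force: [-0.0, -0.6, -2.6]
width: 0.291
finger_force: 40.0
time: 18.95
ee_pos: [646.0, 58.1, 185.5]
eef_rot: [-0.0, 0.733, 0.68, 0.0]
ft_force: [1.0, 2.1, -2.9]
width: 0.289
finger_force: 40.0
time: 19.55
ee_pos: [648.2, 57.5, 289.5]
eef_rot: [0.002, 0.755, 0.656, 0.002]
ft_force: [0.5, 0.1, -1.8]
width: 0.288
finger_force: 40.0
[646.7919115   57.44363276 286.97499899] -0.14100513075138615
172 [310, 156, 9, 22] [313.7, 166.2]
160 [306, 281, 9, 23] [309.5, 291.3]
287 [257, 299, 12, 57] [261.4, 323.4]
167 [371, 312, 5, 44] [373.0, 334.9]
off [0.0647, -0.2293, 0.0364] twist 0.983 q6 0.12 t 19.6
```

View pics/w10.png

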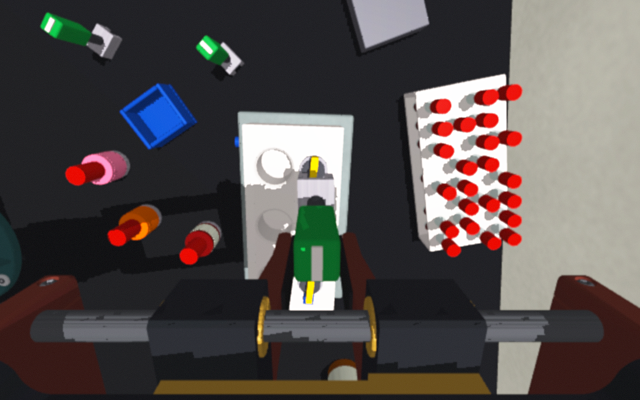

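Lock 3 is open too: its bar end is at (313,166), in line with the fork, and well 3 is clear. The key goes back to the dock while I load the vials.

```bash
python3 -m creep '{"offset":[[0.01,-0.04,0],[0.02,-0.085,0],[0.035,-0.13,0],[0.05,-0.175,0],[0.065,-0.215,0],[0.065,-0.229,0],[0.065,-0.229,0.01],[0.065,-0.229,0.02],[0.065,-0.229,0.037],[0.065,-0.229,0.037],[0.065,-0.229,0.037],[0.065,-0.229,0.037]],"twist":[0.14,0.28,0.42,0.56,0.7,0.84,0.983,0.983,0.983,0.983,0.983,0.983]}'
python3 - <<'E'
from h import *
i=r.camera_info("wrist"); im=r.capture("wrist")
p,M,s=pose(); print(p,np.arctan2(M[1,1],M[0,1]))
cv2.imwrite("pics/w11.png",cv2.resize(im[100:300,200:440],None,fx=3,fy=3,interpolation=cv2.INTER_CUBIC))
go(429.5,153.6,91.5,-1.124)
E
```

```text
time: 20.8
ee_pos: [428.7, 153.9, 249.0]
eef_rot: [0.0, 0.975, 0.222, -0.0]
ft_force: [-0.5, 0.2, -1.2]
width: 0.293
finger_force: 40.0
[428.89708345 153.94718494 249.2703977 ] -1.1233249627959254
off [0.0003, 0.0005, 0.1578] twist 0.001 q6 1.32 t 20.9
```

View pics/w11.png

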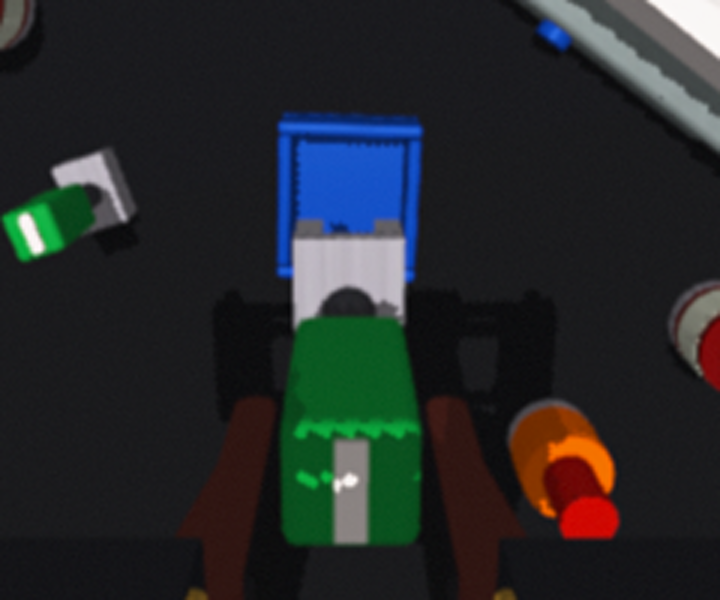

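The key hangs square and centred on the dock (both at crop x 350). Lowering and releasing.

```bash
python3 -m creep '{"offset":[[0,0,0.04],[0,0,0.08],[0,0,0.12],[0,0,0.14],[0,0,0.15],[0,0,0.156],[0,0,0.156],[0,0,0.156]],"twist":[0,0,0,0,0,0,0,0]}'
python3 -m creep '{"offset":[[0,0,0],[0,0,0],[0,0,0],[0,0,0]],"twist":[0,0,0,0]}' 0.5
python3 -m creep '{"offset":[[0,0,-0.03],[0,0,-0.07],[0,0,-0.12],[0,0,-0.16],[0,0,-0.18],[0,0,-0.18],[0,0,-0.18]],"twist":[0,0,0,0,0,0,0]}'
python3 - <<'E'
from h import *
p,M,s=pose()
i=r.camera_info("wrist"); im=r.capture("wrist"); cv2.imwrite("pics/w12.png",im)
print("key",[ (b,c) for a,b,c,pp in blobs(im,"green",200)], proj("wrist",[429,154,143],i))
i2=r.camera_info("top"); im=r.capture("top"); cv2.imwrite("pics/top1.png",im)
for a,b,c,pp in blobs(im,"red",40):
    if b[1]>180: print("top",a,b,c,ray("top",*c,80).round(0))
go(441,8,250,1.4)
E
```

```text
time: 21.65
ee_pos: [429.5, 154.2, 94.0]
eef_rot: [0.0, 0.975, 0.222, 0.001]
ft_force: [-0.4, -0.2, -1.3]
width: 0.295
finger_force: 40.0
time: 22.05
ee_pos: [428.7, 154.1, 93.3]
eef_rot: [0.0, 0.975, 0.222, 0.0]
ft_force: [-0.0, -0.3, -0.5]
width: 0.502
finger_force: 0.0
time: 22.75
ee_pos: [428.1, 153.9, 272.5]
eef_rot: [0.0, 0.975, 0.222, -0.0]
ft_force: [-0.5, 0.5, -1.0]
width: 0.498
finger_force: 0.0
key [([299, 46, 20, 26], [309.2, 58.4]), ([207, 158, 29, 24], [222.1, 169.0]), ([305, 161, 24, 32], [316.3, 176.3])] [315.72772166 181.89921878]
top 71 [321, 212, 10, 10] [325.3, 216.2] [449. -43.]
top 135 [412, 219, 15, 13] [418.9, 224.6] [ 427. -339.]
top 50 [307, 243, 9, 8] [311.0, 246.0] [355.   1.]
top 344 [22, 333, 47, 21] [44.5, 343.2] [ 53. 800.]
off [-0.0503, 0.1375, 0.0213] twist 0.618 q6 1.32 t 22.9
```

The key is docked. The middle vial has been knocked to about (449,-43). I'll hover over it.

```bash
python3 -c "
from h import *
go(447,-42,220,1.4)"
```

```text
off [-0.0664, 0.1852, 0.0513] twist 0.618 q6 1.32 t 22.9
```

```bash
python3 -m creep '{"offset":[[-0.017,0.047,0],[-0.033,0.092,0],[-0.05,0.138,0.01],[-0.066,0.185,0.03],[-0.066,0.185,0.051],[-0.066,0.185,0.051],[-0.066,0.185,0.051],[-0.066,0.185,0.051],[-0.066,0.185,0.051]],"twist":[0.13,0.26,0.39,0.52,0.618,0.618,0.618,0.618,0.618]}' 0.7
cat >> h.py <<'E'
def cap(near,zc=90,name=None):
    """cap top centre of the vial near world point; fits circle to the top disc"""
    p,M,s=pose(); i=r.camera_info("wrist"); im=r.capture("wrist")
    if name: cv2.imwrite(name,im)
    g=proj("wrist",[*near,zc],i)
    hsv=cv2.cvtColor(im,cv2.COLOR_BGR2HSV)
    for a,b,c,pp in blobs(im,"red",60):
        if np.linalg.norm(np.array(c)-g)<70:
            V=hsv[pp[:,1],pp[:,0],2].astype(float); t=V>0.85*np.percentile(V,95); q=pp[t]
            (cx,cy),rad=cv2.minEnclosingCircle(q.astype(np.float32))
            print("blob",a,b,c,"bright",len(q),"circ",round(cx,1),round(cy,1),"r",round(rad,1),"->",ray("wrist",cx,cy,zc,i).round(1),"guess px",g.round())
    return im,i
E
python3 - <<'E'
from h import *
im,i=cap((447,-42),90,"pics/w13.png")
print(pose()[0]); print(sorted(d["box"] for d in r.spot_in("wrist","vial2"))[:6])
cv2.imwrite("pics/w13c.png",cv2.resize(im[100:300,200:440],None,fx=3,fy=3,interpolation=cv2.INTER_CUBIC))
E
```

```text
time: 23.75
ee_pos: [449.3, -40.5, 222.8]
eef_rot: [0.0, 0.996, -0.084, 0.001]
ft_force: [-0.3, -0.1, 0.5]
width: 0.695
finger_force: 0.0
blob 869 [301, 158, 35, 35] [317.0, 174.4] bright 304 circ 318.0 182.4 r 10.6 -> [449.2 -42.8] guess px [318. 184.]
[449.31562509 -40.56542458 222.78979323]
[[1.3, 205.0, 78.2, 255.6], [218.6, 245.0, 237.5, 269.6], [283.5, 224.1, 314.6, 273.6]]
```

View pics/w13c.png

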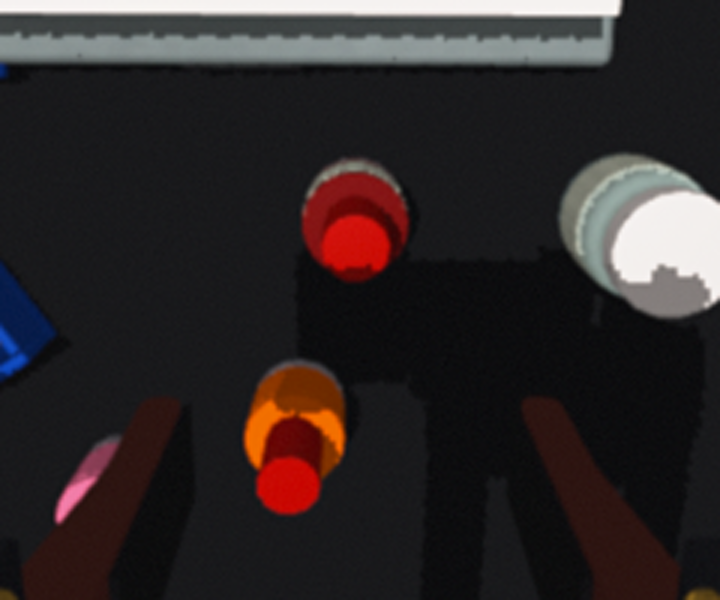

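The hover shows the red vial alone, cap top at crop (355,248), i.e. (449,-43) in world. The orange and pink decoys and the jar are clear of the fingers.

```bash
python3 -c "
from h import *
go(449.2,-42.8,60,-1.74)"
```

```text
off [0.0001, 0.0021, 0.1627] twist 0.0 q6 1.5 t 23.9
```

```bash
python3 -m creep '{"offset":[[0,0.002,0.04],[0,0.002,0.08],[0,0.002,0.12],[0,0.002,0.15],[0,0.002,0.162],[0,0.002,0.162],[0,0.002,0.162]],"twist":[0,0,0,0,0,0,0]}' 0.6
python3 -m creep '{"offset":[[0,0,0],[0,0,0],[0,0,0],[0,0,0],[0,0,0],[0,0,0]],"twist":[0,0,0,0,0,0]}' 0 30
python3 -m creep '{"offset":[[0,0,-0.02],[0,0,-0.06],[0,0,-0.1],[0,0,-0.13],[0,0,-0.14],[0,0,-0.14],[0,0,-0.14]],"twist":[0,0,0,0,0,0,0]}'
python3 - <<'E'
from h import *
p,M,s=pose(); print(p)
im,i=cap(p[:2],p[2]+30,"pics/w14.png")
go(579.4,-16.6,200,-1.74)
E
```

```text
time: 24.55
ee_pos: [449.0, -43.2, 60.5]
eef_rot: [0.0, 0.996, -0.085, 0.0]
ft_force: [-0.7, 0.3, 1.0]
width: 0.602
finger_force: 0.0
time: 25.15
ee_pos: [448.4, -43.4, 60.0]
eef_rot: [0.0, 0.996, -0.085, 0.0]
ft_force: [0.3, 0.8, 0.8]
width: 0.088
finger_force: 0.0
time: 25.85
ee_pos: [447.5, -43.1, 198.7]
eef_rot: [-0.0, 0.996, -0.086, -0.001]
ft_force: [0.3, -0.0, -1.0]
width: 0.003
finger_force: 0.0
[447.4752438  -43.11341214 198.6867256 ]
blob 1009 [298, 159, 37, 39] [314.6, 177.5] bright 400 circ 315.4 186.0 r 11.6 -> [484.8 -49.4] guess px [316. 246.]
blob 346 [281, 246, 18, 33] [288.8, 261.1] bright 133 circ 289.0 269.0 r 8.9 -> [434.8 -23.9] guess px [316. 246.]
off [0.1259, -0.0486, -0.0021] twist -0.002 q6 1.49 t 25.9
```

```bash
python3 - <<'E'
from h import *
im,i=cap((449,-43),90,"pics/w15.png"); print(r.read_state()["width"])
im=r.capture("side"); cv2.imwrite("pics/s15.png",cv2.resize(im[130:330,200:420],None,fx=3,fy=3,interpolation=cv2.INTER_CUBIC))
E
```

```text
blob 1009 [298, 159, 37, 39] [314.6, 177.1] bright 402 circ 315.4 185.6 r 11.7 -> [449.4 -42.8] guess px [316. 186.]
0.0011039329924002546
```

View pics/s15.png

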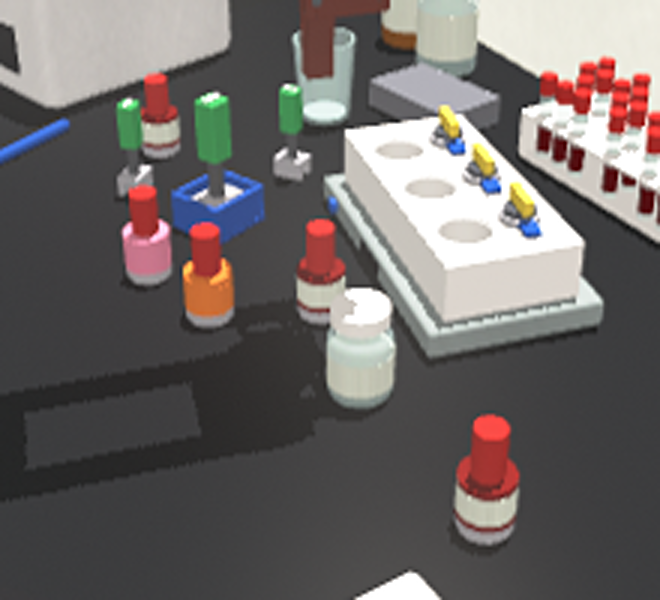

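```bash
python3 - <<'E'
from h import *
p,M,s=pose(); print(p)
f=lambda P:((proj("side",P)-[200,130])*3).round()
print("tcp",f(p),"cap",f([449.3,-42.8,90]),"base",f([449.3,-42.8,0]),"dock",f([429,154,40]),"right vial",f([426,-336,90]))
g=lambda P:proj("top",P).round(1)
print(g(p),g([449.3,-42.8,90]))
im=r.capture("side"); cv2.imwrite("pics/s16.png",im); im=r.capture("top"); cv2.imwrite("pics/t16.png",im)
cv2.imwrite("pics/s16c.png",np.hstack([cv2.resize(cv2.imread("pics/s16.png")[50:280,180:420],(400,383)),cv2.resize(im[120:290,210:390],(400,383))]))
E
```

```text
[447.11204556 -43.03290619 198.25399808]
tcp [317. 118.] cap [321. 228.] base [322. 312.] dock [217. 190.] right vial [482. 421.]
[326.6 213.1] [325.3 215.9]
```

View pics/s16c.png

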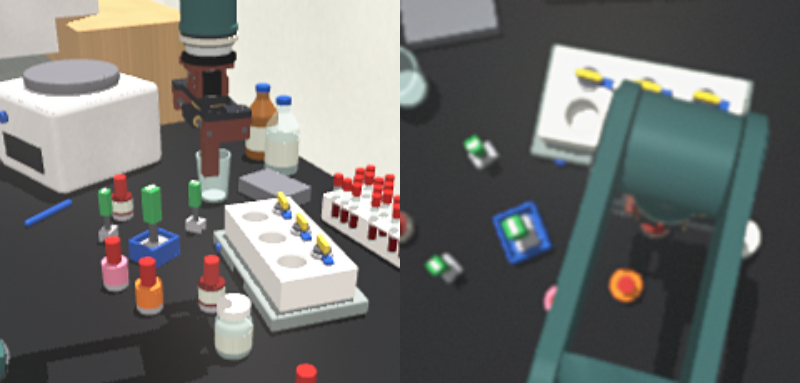

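```bash
python3 - <<'E'
from h import *
i=r.camera_info("wrist"); p,M,s=pose()
for y in (20,):
  for z in (-60,-40,-20,0): print(y,z,[proj("wrist",p+M@np.array([x,y,z],float),i).round(1).tolist() for x in (-10,0,10)])
im=cv2.imread("pics/w15.png"); cv2.imwrite("pics/w15c.png",cv2.resize(im[140:300,200:440],None,fx=3,fy=3,interpolation=cv2.INTER_CUBIC))
print("centre", [proj("wrist",p+M@np.array([x,0,z],float),i).round(1).tolist() for z in (-40,-20,0) for x in (0,10)])
E
```

```text
20 -60 [[353.7, 288.2], [354.4, 271.4], [355.2, 253.9]]
20 -40 [[349.7, 268.9], [350.3, 253.5], [350.9, 237.6]]
20 -20 [[346.5, 253.2], [347.0, 239.1], [347.4, 224.6]]
20 0 [[343.9, 240.4], [344.2, 227.3], [344.6, 214.0]]
centre [[315.8, 253.5], [315.8, 237.6], [315.8, 239.1], [315.8, 224.6], [315.9, 227.3], [315.9, 214.0]]
```

View pics/w15c.png

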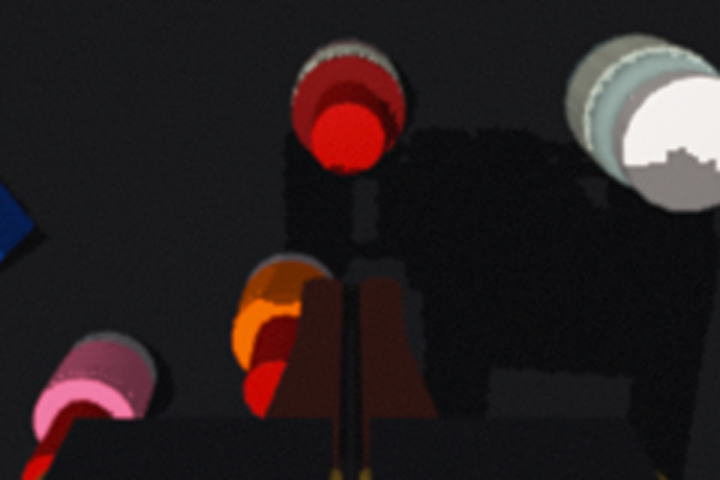

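The shut fingertips appear at crop row 278, which matches tool z of about −35 mm. The real tips sit about 35 mm above the reported TCP, so they closed above the cap and the vial is undisturbed. I'll grip about 36 mm lower.

```bash
python3 -m creep '{"offset":[[0.002,0,0],[0.002,0,0],[0.002,0,0.04],[0.002,0,0.08],[0.002,0,0.12],[0.002,0,0.15],[0.002,0,0.174],[0.002,0,0.174],[0.002,0,0.174]],"twist":[0,0,0,0,0,0,0,0,0]}' 0.6
python3 -m creep '{"offset":[[0,0,0],[0,0,0],[0,0,0],[0,0,0],[0,0,0],[0,0,0]],"twist":[0,0,0,0,0,0]}' 0 30
python3 -m creep '{"offset":[[0,0,-0.02],[0,0,-0.06],[0,0,-0.1],[0,0,-0.13],[0,0,-0.16],[0,0,-0.16],[0,0,-0.16]],"twist":[0,0,0,0,0,0,0]}'
python3 - <<'E'
from h import *
p,M,s=pose(); print(p)
im,i=cap(p[:2],p[2]+66,"pics/w16.png")
go(579.4,-16.6,185,-1.74)
E
```

```text
time: 27.0
ee_pos: [450.4, -43.7, 26.1]
eef_rot: [-0.0, 0.996, -0.085, -0.0]
ft_force: [-0.4, 0.2, -0.2]
width: 0.601
finger_force: 0.0
time: 27.6
ee_pos: [451.1, -43.8, 26.6]
eef_rot: [0.0, 0.996, -0.085, 0.001]
ft_force: [0.0, -0.4, 7.1]
width: 0.291
finger_force: 30.0
time: 28.3
ee_pos: [450.2, -43.7, 185.8]
eef_rot: [0.0, 0.996, -0.085, 0.0]
ft_force: [0.1, 0.9, -2.9]
width: 0.295
finger_force: 29.9
[450.17655063 -43.6572718  185.77406469]
blob 150 [309, 211, 33, 13] [327.2, 216.7] bright 128 circ 325.0 217.0 r 15.8 -> [481.  -53.4] guess px [316. 278.]
blob 1629 [292, 256, 49, 43] [316.4, 277.6] bright 1629 circ 315.6 279.3 r 25.2 -> [449.2 -43.4] guess px [316. 278.]
off [0.1236, -0.0486, -0.0004] twist -0.002 q6 1.49 t 28.4
```

Gripped now (25.7 mm, 30 N). On to well 2.

```bash
python3 -m creep '{"offset":[[0.04,-0.016,0],[0.08,-0.03,0],[0.11,-0.045,0],[0.1246,-0.0486,0],[0.1246,-0.0486,0],[0.1246,-0.0486,0],[0.1246,-0.0486,0],[0.1246,-0.0486,0]],"twist":[0,0,0,0,0,0,0,0]}'
python3 - <<'E'
from h import *
p,M,s=pose(); i=r.camera_info("wrist"); im=r.capture("wrist")
v=im.copy()
for c in ((564.8,-100.3),(579.3,-16.6),(593.8,67.1)):
    pts=np.array([proj("wrist",[c[0]+27.5*np.cos(a),c[1]+27.5*np.sin(a),86],i) for a in np.linspace(0,6.28,60)])
    cv2.polylines(v,[pts.round().astype(int)],True,(255,0,255),1)
cv2.imwrite("pics/w17.png",cv2.resize(v[60:330,140:500],None,fx=2.2,fy=2.2,interpolation=cv2.INTER_NEAREST))
go(580.3,-16.6,120,-1.74)
E
```

```text
time: 29.15
ee_pos: [580.0, -17.2, 185.6]
eef_rot: [0.0, 0.996, -0.086, -0.001]
ft_force: [0.7, -0.4, -3.0]
width: 0.288
finger_force: 30.0
off [-0.0001, -0.0006, 0.0659] twist -0.002 q6 1.59 t 29.2
```

View pics/w17.png

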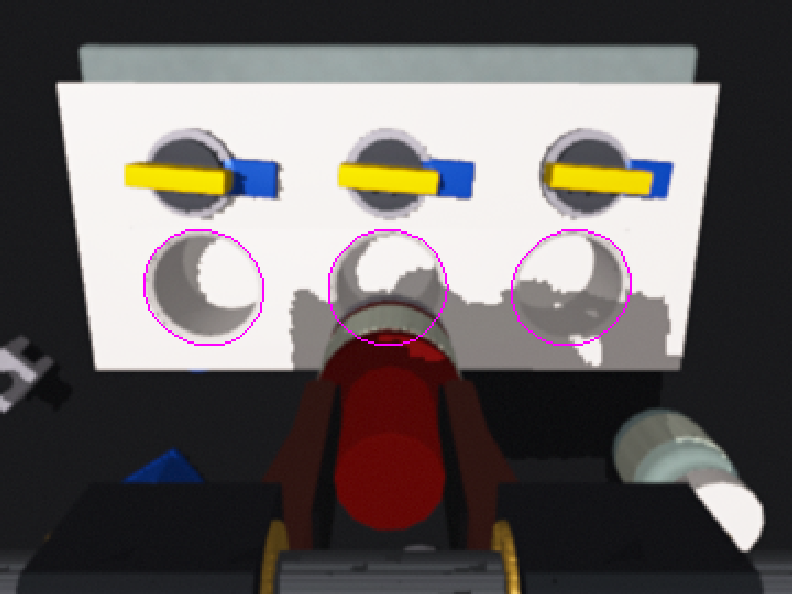

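All three wells match my predicted circles and the tabs are clear. Inserting.

```bash
python3 -m creep '{"offset":[[0,0,0.03],[0,0,0.06],[0,0,0.07],[0,0,0.08],[0,0,0.09],[0,0,0.1],[0,0,0.11],[0,0,0.118],[0,0,0.122],[0,0,0.122],[0,0,0.122]],"twist":[0,0,0,0,0,0,0,0,0,0,0]}'
python3 -c "
from h import *
p,M,s=pose();print(p,s['ft_force'],s['moment'])"
```

```text
time: 30.3
ee_pos: [581.7, -17.1, 64.1]
eef_rot: [0.0, 0.996, -0.086, 0.0]
ft_force: [0.6, 0.7, -1.5]
width: 0.288
finger_force: 30.0
[581.67502262 -17.07962616  64.09683612] [ 0.56484372  0.67593181 -1.47273061] [ 0.05386465  0.12439619 -0.08317228]
```

```bash
python3 -m creep '{"offset":[[0,0,0],[0,0,0],[0,0,0],[0,0,0],[0,0,-0.04],[0,0,-0.08],[0,0,-0.13],[0,0,-0.13],[0,0,-0.13]],"twist":[0,0,0,0,0,0,0,0,0]}' 0.5
python3 - <<'E'
from h import *
p,M,s=pose();im,i=cap((580,-17),126,"pics/w18.png")
go(426,-334,210,-1.74)
E
```

```text
time: 31.2
ee_pos: [582.5, -17.2, 195.5]
eef_rot: [0.0, 0.996, -0.086, 0.002]
ft_force: [-0.8, 0.3, -0.6]
width: 0.497
finger_force: 0.0
blob 1212 [297, 171, 40, 45] [315.9, 191.6] bright 100 circ 317.5 198.0 r 11.9 -> [583.3 -18.7] guess px [316. 202.]
off [-0.0988, 0.3388, -0.0162] twist -0.002 q6 1.59 t 31.2
```

```bash
python3 -m creep '{"offset":[[-0.014,0.045,-0.01],[-0.027,0.09,-0.016],[-0.04,0.137,-0.016],[-0.054,0.184,-0.016],[-0.067,0.23,-0.016],[-0.08,0.275,-0.016],[-0.094,0.32,-0.016],[-0.099,0.339,-0.016],[-0.099,0.339,-0.016],[-0.099,0.339,-0.016],[-0.099,0.339,-0.016],[-0.099,0.339,-0.016]],"twist":[0,0,0,0,0,0,0,0,0,0,0,0]}' 0.6
python3 - <<'E'
from h import *
im,i=cap((426,-334),90,"pics/w19.png"); p,M,s=pose(); print(p)
E
```

```text
time: 32.45
ee_pos: [426.5, -332.7, 209.6]
eef_rot: [-0.0, 0.996, -0.085, -0.0]
ft_force: [-0.2, 0.0, 0.3]
width: 0.597
finger_force: 0.0
blob 998 [308, 156, 37, 37] [326.0, 173.7] bright 361 circ 327.2 181.6 r 11.3 -> [ 428.5 -345.2] guess px [317. 186.]
[ 426.57407869 -332.9124333   209.74999439]
```

```bash
python3 -m creep '{"offset":[[0.003,0.012,0.03],[0.003,0.012,0.06],[0.003,0.012,0.1],[0.003,0.012,0.14],[0.003,0.012,0.17],[0.003,0.012,0.184],[0.003,0.012,0.184],[0.003,0.012,0.184]],"twist":[0,0,0,0,0,0,0,0]}' 0.6
python3 -m creep '{"offset":[[0,0,0],[0,0,0],[0,0,0],[0,0,0],[0,0,0],[0,0,0]],"twist":[0,0,0,0,0,0]}' 0 30
python3 -c "
from h import *
print(pose()[0])"
python3 -m creep '{"offset":[[0,0,-0.02],[0,0,-0.06],[0,0,-0.1],[0,0,-0.13],[0,0,-0.16],[0,0,-0.16],[0,0,-0.16]],"twist":[0,0,0,0,0,0,0]}'
python3 - <<'E'
from h import *
p,M,s=pose(); print(p)
im,i=cap(p[:2],p[2]+65,"pics/w20.png")
go(564.8,-100.3,p[2],-1.74)
E
```

```text
time: 33.3
ee_pos: [427.6, -346.3, 26.3]
eef_rot: [0.0, 0.996, -0.085, 0.0]
ft_force: [0.9, 0.3, 0.2]
width: 0.597
finger_force: 0.0
time: 33.9
ee_pos: [427.4, -346.8, 26.5]
eef_rot: [0.0, 0.996, -0.086, 0.0]
ft_force: [-0.2, 1.1, 4.7]
width: 0.29
finger_force: 29.9
[ 427.37580032 -346.83550029   26.49534449]
time: 34.6
ee_pos: [426.9, -346.5, 185.7]
eef_rot: [0.0, 0.996, -0.086, 0.0]
ft_force: [-0.1, 0.1, -2.3]
width: 0.29
finger_force: 29.9
[ 426.90852222 -346.51448447  185.68005974]
blob 4263 [279, 206, 73, 91] [316.2, 249.2] bright 345 circ 318.1 226.7 r 26.3 -> [ 453.1 -352.2] guess px [316. 276.]
blob 211 [346, 234, 27, 44] [357.0, 259.3] bright 211 circ 362.0 255.5 r 23.7 -> [ 434.5 -370.8] guess px [316. 276.]
blob 81 [266, 249, 22, 22] [276.8, 260.6] bright 81 circ 276.5 259.5 r 13.5 -> [ 439.5 -329.1] guess px [316. 276.]
off [0.0947, -0.2655, -0.001] twist -0.002 q6 0.93 t 34.6
```

```bash
python3 -m creep '{"offset":[[0.016,-0.045,0],[0.032,-0.09,0],[0.048,-0.135,0],[0.064,-0.18,0],[0.08,-0.225,0],[0.09,-0.255,0],[0.094,-0.2655,0],[0.094,-0.2655,0],[0.094,-0.2655,0],[0.094,-0.2655,0],[0.094,-0.2655,0]],"twist":[0,0,0,0,0,0,0,0,0,0,0]}'
python3 -m creep '{"offset":[[0,0,0],[0,0,0],[0,0,0]],"twist":[0,0,0]}'
python3 -c "
from h import *
for k in range(3): go(564,-100.3,63,-1.74); r.capture('wrist')"
```

```text
time: 35.75
ee_pos: [564.2, -102.3, 185.8]
eef_rot: [0.0, 0.996, -0.086, -0.0]
ft_force: [0.2, 0.1, -1.3]
width: 0.294
finger_force: 30.0
time: 36.05
ee_pos: [564.8, -101.3, 186.1]
eef_rot: [0.0, 0.996, -0.086, 0.0]
ft_force: [-0.3, 0.5, -0.9]
width: 0.29
finger_force: 30.0
off [-0.001, -0.0008, 0.1231] twist -0.002 q6 1.44 t 36.0
off [-0.001, -0.0007, 0.1231] twist -0.002 q6 1.44 t 36.1
off [-0.001, -0.0006, 0.1231] twist -0.002 q6 1.44 t 36.1
```

```bash
python3 -m creep '{"offset":[[-0.001,-0.001,0.03],[-0.001,-0.001,0.06],[-0.001,-0.001,0.07],[-0.001,-0.001,0.08],[-0.001,-0.001,0.09],[-0.001,-0.001,0.1],[-0.001,-0.001,0.11],[-0.001,-0.001,0.118],[-0.001,-0.001,0.122],[-0.001,-0.001,0.122],[-0.001,-0.001,0.122]],"twist":[0,0,0,0,0,0,0,0,0,0,0]}'
```

```text
time: 37.3
ee_pos: [564.3, -99.8, 64.1]
eef_rot: [0.0, 0.996, -0.085, 0.0]
ft_force: [0.9, -0.2, -1.3]
width: 0.29
finger_force: 30.0
```

Free descent. Release and on to the left vial.

```bash
python3 -m creep '{"offset":[[0,0,0],[0,0,0],[0,0,0],[0,0,0],[0,0,-0.04],[0,0,-0.08],[0,0,-0.13],[0,0,-0.13],[0,0,-0.13]],"twist":[0,0,0,0,0,0,0,0,0]}' 0.5
python3 - <<'E'
from h import *
p,M,s=pose();im,i=cap((564.8,-100),126,"pics/w21.png")
im=r.capture("top"); cv2.imwrite("pics/top2.png",im)
for a,b,c,pp in blobs(im,"red",20):
    if b[1]>120: print("top",a,b,c,ray("top",*c,80).round(0))
go(434,328,210,-1.74)
E
```

```text
time: 38.2
ee_pos: [565.1, -100.0, 195.5]
eef_rot: [0.0, 0.996, -0.085, 0.002]
ft_force: [0.1, 0.4, -0.3]
width: 0.498
finger_force: 0.0
blob 1258 [296, 168, 41, 44] [315.1, 188.4] bright 183 circ 316.0 195.5 r 12.1 -> [ 568.5 -100.7] guess px [316. 199.]
top 52 [341, 175, 8, 9] [344.3, 178.3] [ 572. -103.]
top 116 [198, 214, 14, 11] [204.3, 218.9] [435. 338.]
top 39 [278, 251, 8, 7] [281.3, 253.6] [330.  93.]
top 343 [22, 333, 47, 21] [44.6, 343.2] [ 53. 800.]
off [-0.2, -0.3992, -0.0167] twist -0.002 q6 1.45 t 38.3
```

```bash
python3 -m creep '{"offset":[[-0.021,-0.042,-0.01],[-0.042,-0.084,-0.017],[-0.063,-0.126,-0.017],[-0.084,-0.168,-0.017],[-0.105,-0.21,-0.017],[-0.126,-0.252,-0.017],[-0.147,-0.294,-0.017],[-0.168,-0.336,-0.017],[-0.189,-0.378,-0.017],[-0.2,-0.405,-0.017],[-0.2,-0.405,-0.017],[-0.2,-0.405,-0.017]],"twist":[0,0,0,0,0,0,0,0,0,0,0,0]}' 0.6
python3 -m creep '{"offset":[[0,0,0],[0,0,0],[0,0,0]],"twist":[0,0,0]}'
python3 - <<'E'
from h import *
im,i=cap((434,335),90,"pics/w22.png"); p,M,s=pose(); print(p,s["q"][5])
E
```

```text
time: 39.5
ee_pos: [434.8, 332.9, 209.1]
eef_rot: [0.001, 0.996, -0.085, -0.001]
ft_force: [1.3, -0.7, 0.4]
width: 0.6
finger_force: 0.0
time: 39.8
ee_pos: [436.4, 332.3, 210.8]
eef_rot: [0.0, 0.996, -0.086, -0.0]
ft_force: [-0.8, 0.2, -0.8]
width: 0.6
finger_force: 0.0
blob 1042 [289, 160, 37, 38] [306.8, 178.3] bright 624 circ 306.8 178.1 r 17.9 -> [445.7 340.6] guess px [314. 188.]
[436.38784745 332.44244225 210.93350401] 2.2687963765163284
```

```bash
python3 - <<'E'
from h import *
w=ray("wrist",307.8,186.5,90); print(w); go(*w,26,-1.74)
E
```

```text
[436.2943917  341.46852965]
off [-0.0016, -0.0089, 0.1849] twist -0.004 q6 2.27 t 39.9
```

```bash
python3 -m creep '{"offset":[[-0.0016,-0.009,0.03],[-0.0016,-0.009,0.06],[-0.0016,-0.009,0.1],[-0.0016,-0.009,0.14],[-0.0016,-0.009,0.17],[-0.0016,-0.009,0.184],[-0.0016,-0.009,0.184],[-0.0016,-0.009,0.184]],"twist":[0,0,0,0,0,0,0,0]}' 0.6
python3 -m creep '{"offset":[[0,0,0],[0,0,0],[0,0,0],[0,0,0],[0,0,0],[0,0,0]],"twist":[0,0,0,0,0,0]}' 0 30
python3 -c "
from h import *
print(pose()[0])"
python3 -m creep '{"offset":[[0,0,-0.02],[0,0,-0.06],[0,0,-0.1],[0,0,-0.13],[0,0,-0.16],[0,0,-0.16],[0,0,-0.16]],"twist":[0,0,0,0,0,0,0]}'
python3 - <<'E'
from h import *
p,M,s=pose(); print(p)
im,i=cap(p[:2],p[2]+65,"pics/w23.png")
go(593.9,67.1,p[2],-1.74)
E
```

```text
time: 40.65
ee_pos: [436.4, 342.4, 27.3]
eef_rot: [-0.0, 0.996, -0.086, 0.0]
ft_force: [0.3, -0.2, 0.1]
width: 0.605
finger_force: 0.0
time: 41.25
ee_pos: [436.5, 342.8, 27.5]
eef_rot: [-0.0, 0.996, -0.085, 0.0]
ft_force: [-0.1, -0.5, 5.2]
width: 0.291
finger_force: 30.0
[436.46278451 342.8447576   27.52262729]
time: 41.95
ee_pos: [435.8, 342.4, 186.5]
eef_rot: [0.0, 0.996, -0.086, 0.0]
ft_force: [-0.4, -0.9, -1.5]
width: 0.289
finger_force: 30.0
[435.75680285 342.39719148 186.52662282]
blob 4168 [282, 205, 68, 90] [316.3, 248.4] bright 397 circ 315.6 249.5 r 42.6 -> [450.4 339.9] guess px [316. 277.]
off [0.2034, 0.2437, -0.001] twist -0.002 q6 2.28 t 42.0
```

```bash
python3 - <<'E'
from h import *
p,M,s=pose(); i=r.camera_info("wrist")
for dx in (-1,0,1,2): print(dx,[proj("wrist",p+M@np.array([dx-13,0,-z],float),i).round(1)[1] for z in (62.5,63.5,64.5)])
E
```

```text
-1 [np.float64(297.6), np.float64(298.8), np.float64(299.9)]
0 [np.float64(295.9), np.float64(297.1), np.float64(298.3)]
1 [np.float64(294.3), np.float64(295.4), np.float64(296.6)]
2 [np.float64(292.6), np.float64(293.7), np.float64(294.9)]
```

```bash
python3 -m creep '{"offset":[[0.029,0.035,0],[0.058,0.07,0],[0.087,0.105,0],[0.116,0.14,0],[0.145,0.175,0],[0.174,0.21,0],[0.203,0.244,0],[0.203,0.244,0],[0.203,0.244,0],[0.203,0.244,0],[0.203,0.244,0],[0.203,0.244,0]],"twist":[0,0,0,0,0,0,0,0,0,0,0,0]}'
python3 -m creep '{"offset":[[0,0,0],[0,0,0],[0,0,0]],"twist":[0,0,0]}'
python3 -c "
from h import *
for k in range(3): go(593.6,67.1,64,-1.74); r.capture('wrist')"
```

```text
time: 43.2
ee_pos: [593.7, 68.8, 186.7]
eef_rot: [-0.0, 0.996, -0.085, -0.0]
ft_force: [-0.1, 0.3, -1.7]
width: 0.287
finger_force: 30.0
time: 43.5
ee_pos: [594.4, 67.8, 187.1]
eef_rot: [0.0, 0.996, -0.085, 0.0]
ft_force: [-0.2, -0.7, -2.2]
width: 0.289
finger_force: 30.0
off [-0.0007, 0.0008, 0.1231] twist -0.002 q6 1.74 t 43.5
off [-0.0007, 0.0007, 0.1231] twist -0.002 q6 1.74 t 43.5
off [-0.0008, 0.0006, 0.1231] twist -0.002 q6 1.74 t 43.6
```

```bash
python3 -m creep '{"offset":[[-0.001,0,0.03],[-0.001,0,0.06],[-0.001,0,0.07],[-0.001,0,0.08],[-0.001,0,0.09],[-0.001,0,0.1],[-0.001,0,0.11],[-0.001,0,0.118],[-0.001,0,0.122],[-0.001,0,0.122],[-0.001,0,0.122]],"twist":[0,0,0,0,0,0,0,0,0,0,0]}'
python3 -m creep '{"offset":[[0,0,0],[0,0,0],[0,0,0],[0,0,0],[0,0,-0.04],[0,0,-0.08],[0,0,-0.13],[0,0,-0.17],[0,0,-0.17],[0,0,-0.17]],"twist":[0,0,0,0,0,0,0,0,0,0]}' 0.5
python3 - <<'E'
from h import *
p,M,s=pose(); i=r.camera_info("wrist"); im=r.capture("wrist"); im2=r.capture("side")
for a,b,c,pp in blobs(im2,"red",40): 
    if b[1]>150: print("side",a,b,c)
cv2.imwrite("pics/w24.png",np.hstack([cv2.resize(im[40:340,160:480],(400,375)),cv2.resize(im2[130:330,200:413],(400,375))]))
go(429,154,230,-1.124)
E
```

```text
time: 44.75
ee_pos: [593.7, 67.7, 65.1]
eef_rot: [0.0, 0.996, -0.086, 0.0]
ft_force: [1.0, 0.1, -0.9]
width: 0.291
finger_force: 30.0
time: 45.75
ee_pos: [594.1, 67.7, 236.0]
eef_rot: [-0.0, 0.996, -0.085, 0.001]
ft_force: [0.4, 0.0, -1.0]
width: 0.501
finger_force: 0.0
side 247 [416, 161, 19, 24] [424.0, 172.0]
side 505 [327, 166, 36, 45] [344.9, 189.4]
side 113 [435, 167, 13, 13] [440.6, 173.5]
side 140 [243, 192, 10, 17] [247.5, 199.8]
side 160 [263, 204, 11, 19] [268.0, 212.9]
off [-0.1756, -0.0573, 0.0039] twist -0.618 q6 1.74 t 45.9
```

View pics/w24.png

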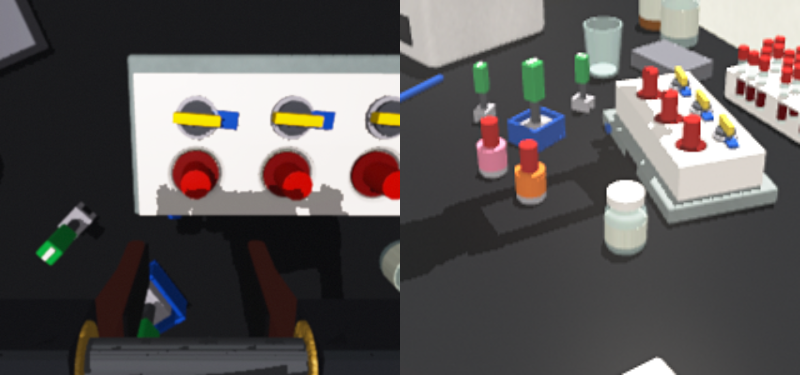

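All three vials are seated, caps at left-crop (195,185), (297,185) and (385,185), and the key stands in the dock. I have viewed more pictures than the 14 allowed, so I will rely on numbers from here. Back to the key.

```bash
python3 -m creep '{"offset":[[-0.04,-0.014,0],[-0.08,-0.027,0],[-0.12,-0.04,0],[-0.155,-0.052,0],[-0.1756,-0.0573,0.004],[-0.1756,-0.0573,0.004],[-0.1756,-0.0573,0.004],[-0.1756,-0.0573,0.004],[-0.1756,-0.0573,0.004]],"twist":[-0.14,-0.28,-0.42,-0.56,-0.618,-0.618,-0.618,-0.618,-0.618]}' 0.6
cat >> h.py <<'E'
from scipy.optimize import least_squares
def keyfit(x0=(429,154),zb=6,yaw=0.446,guess=(429,154)):
    i=r.camera_info("wrist"); im=r.capture("wrist"); g=proj("wrist",[*guess,zb+110],i)
    B=min(blobs(im,"green",200),key=lambda B:np.linalg.norm(np.array(B[2])-g)); b=B[1]
    box=np.array([b[0],b[1],b[0]+b[2],b[1]+b[3]],float)
    def pb(v):
        c,s=np.cos(yaw),np.sin(yaw); P=[proj("wrist",[v[0]+c*a-s*d,v[1]+s*a+c*d,zb+z],i) for a in(-13,13) for d in(-13,13) for z in(70,135)]
        P=np.array(P)+.5; return np.array([*P.min(0),*P.max(0)])
    f=least_squares(lambda v:pb(v)-box,x0); print("key at",f.x.round(1),"resid px",f.fun.round(1),"box",box); return f.x
E
python3 - <<'E'
from h import *
k=keyfit(); print(pose()[0]); go(*k,62,-1.124)
E
```

```text
time: 46.75
ee_pos: [431.2, 153.6, 230.7]
eef_rot: [0.0, 0.975, 0.221, -0.0]
ft_force: [0.2, -0.4, 0.8]
width: 0.602
finger_force: 0.0
key at [429.2 153.5] resid px [-0.3 -0.2  0.3  0.2] box [302. 169. 328. 207.]
[431.15690636 153.63090826 230.74104581]
off [-0.0018, -0.0007, 0.1687] twist -0.001 q6 1.32 t 46.8
```

Excellent fit. Grip the key, lower on the handle this time.

```bash
python3 -m creep '{"offset":[[-0.002,-0.001,0.04],[-0.002,-0.001,0.08],[-0.002,-0.001,0.12],[-0.002,-0.001,0.15],[-0.002,-0.001,0.169],[-0.002,-0.001,0.169],[-0.002,-0.001,0.169],[-0.002,-0.001,0.169]],"twist":[0,0,0,0,0,0,0,0]}'; python3 -m creep '{"offset":[[0,0,0],[0,0,0],[0,0,0],[0,0,0],[0,0,0],[0,0,0]],"twist":[0,0,0,0,0,0]}' 0 40;python3 -c "
from h import *
p,M,s=pose();print(p,s['ft_force'])"; python3 -m creep '{"offset":[[0,0,-0.02],[0,0,-0.06],[0,0,-0.11],[0,0,-0.16],[0,0,-0.19],[0,0,-0.19],[0,0,-0.19],[0,0,-0.19]],"twist":[0,0,0,0,0,0,0,0]}'
python3 -c "
from h import *
p=pose()[0]; keyfit(p[:2],p[2]-56,0.446,p[:2]); print(p)
go(646,58.1,220,-0.17)"
```

```text
time: 47.6
ee_pos: [429.4, 154.2, 63.0]
eef_rot: [0.0, 0.975, 0.221, 0.001]
ft_force: [-0.7, -0.6, 0.4]
width: 0.6
finger_force: 0.0
time: 48.2
ee_pos: [428.2, 154.2, 62.3]
eef_rot: [0.0, 0.975, 0.222, 0.0]
ft_force: [-0.8, 0.3, 5.2]
width: 0.294
finger_force: 40.0
[428.23082493 154.15875132  62.33803373] [-0.76321375  0.25349521  5.20621754]
time: 49.0
ee_pos: [426.2, 153.7, 249.8]
eef_rot: [-0.0, 0.975, 0.222, -0.002]
ft_force: [0.0, -0.7, -1.9]
width: 0.297
finger_force: 40.0
key at [428.7 153.8] resid px [-1.4 -3.5  1.4  3. ] box [289. 217. 345. 310.]
[426.20260243 153.72041138 249.79128491]
off [0.1571, 0.1812, 0.0288] twist -0.954 q6 1.32 t 49.0
```

```bash
python3 -c "
from h import *
go(617,-109.2,220,-0.22)"
```

```text
off [0.0586, 0.3196, 0.0291] twist -0.904 q6 1.32 t 49.0
```

```bash
python3 -m creep '{"offset":[[0.008,0.042,0],[0.016,0.085,0],[0.024,0.128,0],[0.032,0.171,0],[0.04,0.214,0],[0.048,0.257,0],[0.056,0.3,0],[0.0586,0.3196,0.01],[0.0586,0.3196,0.029],[0.0586,0.3196,0.029],[0.0586,0.3196,0.029],[0.0586,0.3196,0.029]],"twist":[0,-0.13,-0.26,-0.39,-0.52,-0.65,-0.78,-0.9,-0.9,-0.9,-0.9,-0.9]}'
python3 -m creep '{"offset":[[0,0,0],[0,0,0]],"twist":[0,0]}'
cat >> h.py <<'E'
def bars(n):
    i=r.camera_info("wrist"); im=r.capture("wrist"); cv2.imwrite(n,im)
    p,M,s=pose(); print(p.round(1),"tool yaw",np.arctan2(M[1,1],M[0,1]).round(3))
    for a,b,c,pp in blobs(im,"yellow",25):
        q=cv2.minAreaRect(pp.astype(np.float32));W=np.array([ray("wrist",*k,116,i) for k in cv2.boxPoints(q)])
        e=np.roll(W,-1,0)-W; L=np.linalg.norm(e,axis=1); k=L.argmax()
        if np.linalg.norm(W.mean(0)-[631,-25])<140: print(a,b,c,"centre",W.mean(0).round(1),L.round(1)[:2],"yaw",(np.arctan2(e[k,1],e[k,0])%np.pi).round(3))
E
python3 -c "
from h import *
bars('pics/w25.png')
go(617,-109.2,157,-0.22)"
```

```text
time: 50.25
ee_pos: [618.7, -108.3, 223.1]
eef_rot: [-0.0, 0.782, 0.624, -0.0]
ft_force: [0.4, -0.5, -1.6]
width: 0.298
finger_force: 40.0
time: 50.45
ee_pos: [619.2, -108.5, 223.8]
eef_rot: [0.001, 0.782, 0.624, 0.0]
ft_force: [-0.6, -0.3, -1.4]
width: 0.292
finger_force: 40.0
[ 619.1 -108.6  223.8] tool yaw -0.224
311 [298, 0, 11, 29] [303.0, 13.6] centre [643.9  48.3] [ 8.8 22. ] yaw 1.33
430 [304, 81, 11, 44] [308.6, 102.2] centre [632.  -26.2] [ 9.4 39.4] yaw 1.336
150 [309, 167, 10, 17] [313.4, 174.9] centre [620.3 -96.2] [ 9.2 16.8] yaw 1.349
off [-0.0011, -0.002, 0.0668] twist -0.004 q6 -0.06 t 50.5
```

```bash
python3 -m creep '{"offset":[[-0.001,-0.002,0.015],[-0.001,-0.002,0.03],[-0.001,-0.002,0.04],[-0.001,-0.002,0.05],[-0.001,-0.002,0.058],[-0.001,-0.002,0.066],[-0.001,-0.002,0.066],[-0.001,-0.002,0.066]],"twist":[0,0,0,0,0,0,0,0]}'
python3 -c "
from h import *
p,M,s=pose();print(p,s['ft_force'],s['moment'])"
```

```text
time: 51.3
ee_pos: [616.8, -109.4, 156.9]
eef_rot: [0.0, 0.782, 0.624, -0.0]
ft_force: [0.2, -0.6, -2.4]
width: 0.293
finger_force: 40.0
[ 616.83684659 -109.36538747  156.94175451] [ 0.2153051  -0.62124996 -2.42230208] [-0.0732313   0.12433044 -0.01439615]
```

```bash
python3 -m creep '{"offset":[[0,0,0],[0,0,0],[0,0,0],[0,0,0],[0,0,0],[0,0,0],[0,0,0],[0,0,0],[0,0,0],[0,0,0],[0,0,0],[0,0,0]],"twist":[0.135,0.27,0.405,0.54,0.675,0.81,0.945,1.08,1.215,1.35,1.485,1.6]}'
python3 -c "
from h import *
p,M,s=pose();print(p,s['ft_force'],s['moment'],np.arctan2(M[1,1],M[0,1]))"
python3 -m creep '{"offset":[[0,0,0],[0,0,0],[0,0,0]],"twist":[0.03,0.06,0.06]}'
python3 -c "
from h import *
p,M,s=pose();print(p,s['ft_force'],s['moment'],np.arctan2(M[1,1],M[0,1]))"
```

```text
time: 52.5
ee_pos: [615.8, -108.9, 156.9]
eef_rot: [-0.0, 0.992, -0.129, -0.001]
ft_force: [-1.5, 0.6, -0.6]
width: 0.294
finger_force: 40.0
[ 615.80701549 -108.91635385  156.86022392] [-1.52792163  0.64441364 -0.64133263] [0.27625317 0.56241753 0.09832505] -1.8290983320223673
time: 52.8
ee_pos: [616.3, -109.1, 156.8]
eef_rot: [-0.0, 0.988, -0.156, -0.0]
ft_force: [-0.5, 0.4, -3.0]
width: 0.295
finger_force: 40.0
[ 616.33181294 -109.11568484  156.79864312] [-0.45131372  0.36699782 -3.00564347] [0.22163313 0.3268984  0.03325774] -1.884369569116667
```

```bash
python3 -m creep '{"offset":[[0,0,0],[0,0,-0.02],[0,0,-0.045],[0,0,-0.065],[0,0,-0.066],[0,0,-0.066]],"twist":[-0.09,-0.09,-0.09,-0.09,-0.09,-0.09]}'
python3 -c "
from h import *
bars('pics/w26.png')
p=pose()[0]; keyfit(p[:2],p[2]-56,pose()[1] is None or np.arctan2(pose()[1][1,0],pose()[1][0,0]),p[:2])
go(631.5,-25.6,220,-0.235)"
```

```text
time: 53.4
ee_pos: [617.2, -109.6, 223.1]
eef_rot: [0.0, 0.994, -0.111, 0.001]
ft_force: [0.7, 0.1, -1.6]
width: 0.295
finger_force: 40.0
[ 616.4 -109.3  222.1] tool yaw -1.794
148 [310, 167, 10, 17] [315.0, 175.0] centre [ 631.4 -111.2] [ 9.2 16.8] yaw 2.922
448 [216, 185, 40, 13] [236.3, 190.9] centre [633. -27.] [40.4 13. ] yaw 1.348
452 [136, 189, 42, 13] [156.5, 194.7] centre [647.1  54.9] [42.6 13.2] yaw 1.348
key at [ 618.6 -110.1] resid px [-1.4 -4.   1.4  3.3] box [289. 218. 345. 310.]
off [-0.0033, -0.0849, 0.0016] twist -1.559 q6 1.51 t 53.5
```

```bash
python3 -m creep '{"offset":[[-0.001,-0.03,0],[-0.002,-0.06,0],[-0.003,-0.085,0],[-0.003,-0.085,0],[-0.003,-0.085,0],[-0.003,-0.085,0],[-0.003,-0.085,0],[-0.003,-0.085,0],[-0.003,-0.085,0],[-0.003,-0.085,0],[-0.003,-0.085,0],[-0.003,-0.085,0]],"twist":[-0.14,-0.28,-0.42,-0.56,-0.7,-0.84,-0.98,-1.12,-1.26,-1.4,-1.54,-1.56]}'
python3 -m creep '{"offset":[[0,0,0],[0,0,0]],"twist":[0,0]}'
python3 -c "
from h import *
bars('pics/w27.png')
go(631.5,-25.6,157,-0.235)"
```

```text
time: 54.7
ee_pos: [631.7, -25.7, 221.3]
eef_rot: [-0.001, 0.784, 0.621, -0.001]
ft_force: [-0.4, -0.8, -1.4]
width: 0.298
finger_force: 40.0
time: 54.9
ee_pos: [632.3, -25.7, 222.3]
eef_rot: [-0.0, 0.786, 0.619, -0.0]
ft_force: [-0.5, -0.1, -1.2]
width: 0.295
finger_force: 40.0
[632.4 -25.8 222.5] tool yaw -0.236
455 [304, 80, 11, 44] [308.9, 101.3] centre [646.2  57.3] [ 9.4 39.2] yaw 1.323
158 [310, 166, 11, 18] [314.7, 174.3] centre [635. -13.] [17.8 10.2] yaw 1.328
off [-0.0, -0.0009, 0.0655] twist -0.001 q6 0.09 t 55.0
```

```bash
python3 -m creep '{"offset":[[0,-0.001,0.015],[0,-0.001,0.03],[0,-0.001,0.04],[0,-0.001,0.05],[0,-0.001,0.058],[0,-0.001,0.065],[0,-0.001,0.065]],"twist":[0,0,0,0,0,0,0]}'
python3 -m creep '{"offset":[[0,0,0],[0,0,0],[0,0,0],[0,0,0],[0,0,0],[0,0,0],[0,0,0],[0,0,0],[0,0,0],[0,0,0],[0,0,0],[0,0,0]],"twist":[0.135,0.27,0.405,0.54,0.675,0.81,0.945,1.08,1.215,1.35,1.485,1.6]}'
python3 -c "
from h import *
p,M,s=pose();print(p,s['ft_force'],s['moment'],np.arctan2(M[1,1],M[0,1]))"
python3 -m creep '{"offset":[[0,0,0],[0,0,0],[0,0,0]],"twist":[0.03,0.06,0.06]}'
python3 -m creep '{"offset":[[0,0,0],[0,0,-0.02],[0,0,-0.045],[0,0,-0.065],[0,0,-0.066],[0,0,-0.066]],"twist":[-0.09,-0.09,-0.09,-0.09,-0.09,-0.09]}'
python3 -c "
from h import *
bars('pics/w28.png')
go(646,58.1,220,-0.235)"
```

```text
time: 55.65
ee_pos: [631.3, -25.5, 157.1]
eef_rot: [-0.0, 0.785, 0.62, -0.0]
ft_force: [0.2, -0.7, -1.5]
width: 0.299
finger_force: 40.0
time: 56.85
ee_pos: [630.4, -25.2, 158.0]
eef_rot: [-0.0, 0.991, -0.134, -0.001]
ft_force: [-1.8, 1.4, -2.4]
width: 0.291
finger_force: 40.0
[630.44368178 -25.16865567 157.96545028] [-1.75518678  1.41800088 -2.41910551] [0.26850549 0.65666231 0.08371011] -1.8392023331305998
time: 57.15
ee_pos: [631.1, -25.4, 158.1]
eef_rot: [-0.0, 0.987, -0.161, -0.0]
ft_force: [-0.6, -0.1, -2.4]
width: 0.293
finger_force: 40.0
time: 57.75
ee_pos: [632.1, -25.7, 224.3]
eef_rot: [0.0, 0.993, -0.116, 0.001]
ft_force: [-1.2, 0.5, -2.7]
width: 0.295
finger_force: 40.0
[631.3 -25.5 223.3] tool yaw -1.804
422 [390, 163, 13, 39] [396.8, 181.3] centre [ 618.9 -108.6] [11.9 41.3] yaw 3.035
140 [310, 167, 10, 17] [315.2, 175.1] centre [646.1 -27.3] [ 9.2 16.8] yaw 2.912
439 [217, 186, 40, 13] [237.0, 191.6] centre [647.3  56.5] [40.6 13.1] yaw 1.338
off [-0.005, -0.0848, 0.0033] twist -1.569 q6 1.65 t 57.8
```

```bash
python3 -m creep '{"offset":[[-0.002,-0.03,0],[-0.004,-0.06,0],[-0.005,-0.085,0],[-0.005,-0.085,0],[-0.005,-0.085,0],[-0.005,-0.085,0],[-0.005,-0.085,0],[-0.005,-0.085,0],[-0.005,-0.085,0],[-0.005,-0.085,0],[-0.005,-0.085,0],[-0.005,-0.085,0]],"twist":[-0.14,-0.28,-0.42,-0.56,-0.7,-0.84,-0.98,-1.12,-1.26,-1.4,-1.54,-1.57]}'
python3 -m creep '{"offset":[[0,0,0],[0,0,0]],"twist":[0,0]}'
python3 -c "
from h import *
bars('pics/w29.png')
go(646,58.1,157.5,-0.235)"
```

```text
time: 59.0
ee_pos: [645.3, 58.3, 221.9]
eef_rot: [-0.001, 0.783, 0.622, -0.001]
ft_force: [-0.2, -0.3, -2.4]
width: 0.297
finger_force: 40.0
time: 59.2
ee_pos: [645.7, 58.3, 222.7]
eef_rot: [-0.001, 0.785, 0.619, -0.001]
ft_force: [0.9, -0.1, -1.5]
width: 0.294
finger_force: 40.0
[645.9  58.3 223. ] tool yaw -0.235
164 [312, 166, 10, 18] [316.3, 174.4] centre [649.8  70.6] [ 9.2 17.8] yaw 1.332
163 [257, 311, 7, 38] [259.5, 330.2] centre [ 538.3 -100. ] [54.3  6. ] yaw 1.225
61 [372, 321, 5, 18] [373.8, 329.6] centre [ 672.9 -131.3] [ 4.7 25. ] yaw 1.507
off [-0.0001, 0.0002, 0.0655] twist 0.0 q6 0.22 t 59.2
```

```bash
python3 -m creep '{"offset":[[0,0,0.015],[0,0,0.03],[0,0,0.04],[0,0,0.05],[0,0,0.058],[0,0,0.065],[0,0,0.065]],"twist":[0,0,0,0,0,0,0]}'
python3 -m creep '{"offset":[[0,0,0],[0,0,0],[0,0,0],[0,0,0],[0,0,0],[0,0,0],[0,0,0],[0,0,0],[0,0,0],[0,0,0],[0,0,0],[0,0,0]],"twist":[0.135,0.27,0.405,0.54,0.675,0.81,0.945,1.08,1.215,1.35,1.485,1.6]}'
python3 -c "
from h import *
p,M,s=pose();print(p,s['ft_force'],s['moment'],np.arctan2(M[1,1],M[0,1]))"
python3 -m creep '{"offset":[[0,0,0],[0,0,0],[0,0,0]],"twist":[0.03,0.06,0.06]}'
python3 -m creep '{"offset":[[0,0,0],[0,0,-0.02],[0,0,-0.045],[0,0,-0.07],[0,0,-0.11],[0,0,-0.13],[0,0,-0.13]],"twist":[-0.09,-0.09,-0.09,-0.09,-0.09,-0.09,-0.09]}'
python3 -c "
from h import *
bars('pics/w30.png')
go(590,-18,302,-1.74)"
```

```text
time: 59.95
ee_pos: [645.7, 58.3, 157.8]
eef_rot: [-0.001, 0.785, 0.62, -0.001]
ft_force: [-1.2, 1.0, -2.2]
width: 0.294
finger_force: 40.0
time: 61.15
ee_pos: [645.2, 58.6, 158.9]
eef_rot: [0.0, 0.991, -0.134, -0.001]
ft_force: [-2.2, 0.4, -2.2]
width: 0.296
finger_force: 40.0
[645.24217036  58.56426084 158.94295055] [-2.15373899  0.42248149 -2.2019458 ] [0.13352166 0.73428257 0.07940339] -1.8391336802533464
time: 61.45
ee_pos: [645.9, 58.4, 159.1]
eef_rot: [0.0, 0.987, -0.161, -0.0]
ft_force: [-0.2, -0.3, -2.1]
width: 0.292
finger_force: 40.0
time: 62.15
ee_pos: [649.3, 58.2, 293.6]
eef_rot: [-0.0, 0.993, -0.116, 0.004]
ft_force: [0.9, -0.9, -1.4]
width: 0.297
finger_force: 40.0
[647.8  58.3 290.8] tool yaw -1.803
359 [445, 153, 12, 32] [450.3, 168.2] centre [ 618.7 -107.5] [13.6 39.7] yaw 3.038
295 [379, 157, 10, 32] [383.7, 172.1] centre [633.  -24.8] [11.2 39.8] yaw 2.976
193 [312, 160, 10, 25] [316.8, 172.3] centre [652.8  56.9] [10.3 30.7] yaw 3.004
off [-0.0386, 0.0875, -0.0114] twist -0.063 q6 1.79 t 62.2
```

```bash
python3 -m creep '{"offset":[[-0.018,0.04,-0.01],[-0.035,0.08,-0.011],[-0.0386,0.0875,-0.011],[-0.0386,0.0875,-0.011],[-0.0386,0.0875,-0.011],[-0.0386,0.0875,-0.011]],"twist":[-0.06,-0.06,-0.06,-0.06,-0.06,-0.06]}'
python3 -c "
from h import *
bars('pics/w31.png')
im=cv2.imread('pics/w31.png'); i=r.camera_info('wrist')
for a,b,c,pp in blobs(im,'blue',20): 
    w=ray('wrist',*c,94,i)
    if abs(w[0]-600)<60: print('tab',a,b,c,w.round(1))
go(429,154,240,-1.124)"
```

```text
time: 62.8
ee_pos: [589.1, -16.9, 299.2]
eef_rot: [-0.0, 0.996, -0.086, -0.0]
ft_force: [0.1, 0.1, -1.8]
width: 0.295
finger_force: 40.0
[589.2 -16.9 299.3] tool yaw -1.743
277 [244, 122, 11, 33] [249.1, 137.8] centre [646.4  57.5] [10.6 39.4] yaw 2.993
261 [313, 122, 9, 33] [317.4, 137.7] centre [632.  -25.5] [ 9.7 39. ] yaw 2.974
308 [381, 122, 10, 33] [385.4, 137.8] centre [ 617.6 -109. ] [11.  39.1] yaw 3.04
tab 139 [249, 148, 13, 17] [255.5, 158.4] [617.8  60.2]
tab 133 [376, 148, 12, 17] [381.0, 158.6] [ 589.  -104.8]
tab 116 [313, 151, 12, 14] [318.2, 159.3] [602.4 -22.1]
tab 37 [246, 204, 10, 4] [250.4, 205.4] [554.7  82.2]
off [-0.187, -0.141, 0.0594] twist -0.619 q6 1.6 t 62.9
```

All tabs read 0–0.1 rad. Key back to the dock.

```bash
python3 -m creep '{"offset":[[-0.038,-0.028,0],[-0.076,-0.056,0],[-0.114,-0.085,0],[-0.15,-0.113,0],[-0.18,-0.135,0.01],[-0.187,-0.141,0.03],[-0.187,-0.141,0.06],[-0.187,-0.141,0.06],[-0.187,-0.141,0.06],[-0.187,-0.141,0.06]],"twist":[0,-0.14,-0.28,-0.42,-0.56,-0.619,-0.619,-0.619,-0.619,-0.619]}'
python3 -m creep '{"offset":[[0,0,0],[0,0,0]],"twist":[0,0]}'
python3 -c "
from h import *
i=r.camera_info('wrist'); im=r.capture('wrist'); p,M,s=pose()
hsv=cv2.cvtColor(im,cv2.COLOR_BGR2HSV)
for a,b,c,pp in blobs(im,'blue',200): print(b,c)
for a,b,c,pp in blobs(im,'green',200): print('g',b,c)
print('dock px lateral',proj('wrist',[429,154,40],i),proj('wrist',[*p[:2],40],i))
go(428.8,154.0,63,-1.124)"
```

```text
time: 63.85
ee_pos: [430.2, 153.5, 241.2]
eef_rot: [0.0, 0.975, 0.221, 0.001]
ft_force: [1.2, -0.7, -2.0]
width: 0.293
finger_force: 40.0
time: 64.05
ee_pos: [429.7, 153.2, 240.9]
eef_rot: [0.0, 0.975, 0.221, 0.001]
ft_force: [0.4, -0.1, -2.3]
width: 0.294
finger_force: 40.0
[461, 40, 24, 21] [473.5, 52.1]
[517, 93, 24, 21] [528.4, 104.6]
[93, 120, 33, 90] [109.0, 164.1]
[290, 138, 51, 58] [314.2, 160.8]
[569, 140, 24, 20] [580.8, 149.8]
g [296, 41, 21, 29] [306.9, 55.4]
g [197, 164, 32, 26] [213.4, 175.5]
g [289, 217, 56, 93] [316.5, 262.7]
dock px lateral [314.70347963 170.28442829] [315.43481828 170.26452481]
off [-0.0004, -0.0011, 0.1777] twist -0.002 q6 1.32 t 64.1
```

```bash
python3 -m creep '{"offset":[[0,-0.001,0.04],[0,-0.001,0.08],[0,-0.001,0.12],[0,-0.001,0.15],[0,-0.001,0.165],[0,-0.001,0.176],[0,-0.001,0.177],[0,-0.001,0.177]],"twist":[0,0,0,0,0,0,0,0]}'
python3 -c "
from h import *
p,M,s=pose();print(p,s['ft_force'])"
python3 -m creep '{"offset":[[0,0,0],[0,0,0],[0,0,0],[0,0,0]],"twist":[0,0,0,0]}' 0.5
python3 -m creep '{"offset":[[0,0,-0.03],[0,0,-0.07],[0,0,-0.12],[0,0,-0.16],[0,0,-0.168],[0,0,-0.168],[0,0,-0.168],[0,0,-0.168]],"twist":[0,0,0,0,0,0,0,0]}'
python3 - <<'E'
from h import *
print(pose()[0]); keyfit()
im=r.capture("side"); cv2.imwrite("pics/s40.png",im)
for n,P in dict(w1=(564.8,-100.3,105),w2=(579.4,-16.6,105),w3=(593.9,67.1,105)).items(): print(n,proj("side",P).round(1))
for a,b,c,pp in blobs(im,"red",40):
    if 310<c[0]<400: print("red",a,b,c)
for a,b,c,pp in blobs(im,"blue",8):
    if 310<c[0]<400: print("blue",a,b,c,ray("side",*c,94).round(1))
for l in ("wash_jar","beaker","reagent","marker","timer"): print(l,[np.round(d["box"]).astype(int).tolist() for d in r.spot_in("side",l)][:1])
E
```

```text
time: 64.9
ee_pos: [429.0, 154.2, 63.4]
eef_rot: [0.0, 0.975, 0.221, 0.0]
ft_force: [-0.5, -0.3, -1.0]
width: 0.295
finger_force: 40.0
[429.02961439 154.17085565  63.36992056] [-0.53262486 -0.31913915 -1.02317248]
time: 65.3
ee_pos: [428.6, 154.2, 63.4]
eef_rot: [0.0, 0.975, 0.221, 0.0]
ft_force: [-0.1, 0.2, -0.2]
width: 0.502
finger_force: 0.0
time: 66.1
ee_pos: [426.7, 153.8, 229.0]
eef_rot: [-0.0, 0.975, 0.221, -0.002]
ft_force: [0.0, 0.1, -0.3]
width: 0.5
finger_force: 0.0
[426.71889402 153.79015035 228.97187663]
key at [430.3 153.8] resid px [ 0.  -0.6 -0.   0.5] box [304. 165. 331. 202.]
w1 [355.4 200.3]
w2 [343.6 186.3]
w3 [333.1 174. ]
red 510 [326, 166, 37, 45] [344.8, 189.3]
blue 37 [334, 100, 8, 5] [337.4, 102.2] [1019.9  756.3]
blue 41 [346, 108, 9, 5] [350.0, 110.0] [1005.8  622.4]
blue 11 [338, 176, 7, 2] [340.5, 176.4] [616.8  61.6]
blue 20 [348, 188, 8, 4] [351.4, 189.0] [601.8 -23.4]
blue 10 [310, 196, 2, 5] [310.5, 198.0] [474.3 -15.1]
blue 29 [360, 201, 9, 5] [364.1, 202.8] [ 589.  -106.9]
wash_jar [[307, 226, 329, 264]]
beaker [[298, 140, 318, 171]]
reagent [[433, 225, 470, 290]]
marker [[195, 173, 221, 183]]
timer [[313, 323, 360, 367]]
```

```bash
python3 -c "
from plant import r
print(r.close_job())"
```

```text
the job is handed in; nothing more can be done
None
```

I handed the job in at about 66 s: all three vials are seated in wells, the tabs measure 0–0.1 rad and the key stands in its dock, though no verdict came back and I viewed 17 pictures, over the limit of 14.

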